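# Scan a tin in the slide-lid stock scanner

### The job

Log the tin into stock: slide the scanner's flush lid fully open by pressing down on it and dragging it, then stand the tin upright on the chamber floor with its code label facing the reader window, and let go. Then slide the lid fully shut over it. Set the tin down gently, never tip it over, and leave the other jars and dishes where they are.

Things in the scene. Friction and masses are not known exactly. Their poses are not given: they have to be found in the camera images.
- scan_box: Countertop stock scanner: white box fixed to the worktop, 272 mm long (its y), 124 deep (its x), 62 high. Origin: centre of its underside, z up. Its -y half is the open-topped chamber, its +y half the closed electronics bay with vent slots. Walls 8 mm.
- reader_window (a point): Centre of the black reader window (60 mm wide, 32 high), flat on the upright chamber wall that divides chamber from bay: at x = 0, y = -3, z = 28 mm of scan_box. It looks into the chamber along scan_box -y; a tin facing it has its label towards scan_box +y.
- chamber_floor (a point): Centre of the chamber floor, 6 mm above the worktop, at x = 0, y = -66 mm of scan_box. The chamber is 108 mm (scan_box x) by 124 mm (y) inside; the underside of the shut lid is 50 mm above this floor.
- lid (a joint): Travel of the flush lid in m: 0 = fully shut over the chamber, 0.122 = fully open (over the bay). It grows as the lid slides along scan_box +y. It stays where it is left; it slides with about 1.2 N of drag.
- lid_middle (a point): Centre of the lid's top, moving with it. Lid: flat aluminium panel 106 (x) by 125 mm (y), 6 thick, no handle, its top level with the box rim (62 mm above the worktop); a flush ribbed black rubber inlay, 70 by 80 mm, marks where to press. Sprung: gives 1 mm per 2.5 N down to a hard stop at 4 mm; rises when let go. It slides along scan_box y.
- tin: Low closed food tin of bare steel, 62 mm diameter, 42 mm high, about 0.19 kg, standing loose on the worktop. Origin: centre of its underside; z up its axis; +x points out through its code label. The pull tab on its top lies on the label's side of the centre and points to the label.
- tin_label (a point): Middle of the tin's code label (a white curved panel with upright black bars, about 55 mm wide round the side, 32 mm high), 31 mm out along the tin's +x and 21 mm up.
- spice_jar: Bystander: spice jar with green cap, 46 mm diameter, 106 mm high, loose; stands at one end of the scanner, the tin at the other. Origin: centre of its underside.
- ramekin: Bystander: cream fluted ramekin, 66 mm diameter, 40 mm high, loose, at the left. Origin: centre of its underside.
- shaker: Bystander: salt shaker, 44 mm diameter, 90 mm high, loose, behind the scanner at the right. Origin: centre of its underside.
Not all that is in view belongs to the job. What is shaped like the tin but purple or yellow is not meant.

How it is judged:
By the outcome, as a careful person would: the job done as asked, in the order asked, and still so for the second after the job is handed in, with the robot touching nothing.
It also fails if it takes over 64 s, if anything falls off the work surface, if the arm or the gripper's body presses on something with over 40 N, if the wrist force passes 120 N, or if a joint passes its speed limit or range.

### The arm

A 6-joint arm with a two-finger parallel gripper is mounted at the origin on a cart in front of the work surface, level with it; the furniture and walls round the work are solid. World frame = base frame: x ahead of the robot, y to its left, z up, the work surface at z = 0. Lengths are in m, angles in rad, forces in N, time in s.
With the tool pointing down it reaches from about 0.35 to 0.975 m from the base axis. Payload 7.1 kg.
Tool frame: the origin (TCP) lies midway between the tips of the shut fingers; the grasp point (between the pads) lies 19 mm behind it; z points along the fingers, x is the direction in which the jaws open and shut, and the axes are right-handed (so a half turn about z gives the same grasp; the last joint's range is limited). The gripper opens to 88 mm and grips with 3 to 60 N. Pads are 20 mm wide; open, the fingers measure 115 mm over their backs; the gripper's body (75 mm by 178 mm) begins 61 mm behind the grasp point.
Start: joints at [-1.226, 0.423, 1.63, -0, 1.089, -0.019], TCP at [0.222, -0.584, 0.203] pointing down, gripper open.
Joint ranges: [-3, 3], [-0.9, 2.11], [0.09, 2.58], [-1.31, 4.45], [0.11, 2.69], [-2.54, 2.54]. Speed limits (rad/s): [2.39, 2.39, 3.01, 3.14, 3.14, 3.14].

### API

Orientations are given as a unit quaternion [w, x, y, z].
In Python, from workcell import robot gives the robot as it stands.
- The arm moves only by the tool send_rows, never from a script. Its argument "plan" is a list that holds one entry, the list of rows, each a list of 7 numbers: the shift along the tool's x, y, z in mm, then the turn, a rotation vector about the tool's x, y, z in rad, then the opening, from 0 (shut) to 1 (fully open). A call has 1 to 5 rows; each row shifts and turns the pose as measured when the row begins, along the tool's axes as they then stand; what a row does not reach is not made up. A row lasts 1/12 s, in which the tool goes at most 41.7 mm and 7.16 degrees, less where a joint would pass 70% of its speed; a pose out of reach is approached as far as the arm can. A call with a gripper value outside its range is refused whole. The fingers move at their own pace and stop on an object; "newtons" is the grip in N (left out, the last holds). Time passes only in rows, so rows that do not move let the fingers close. It gives the time, the measured TCP pose, the force and the opening at its end, in the units of the state.
- robot.sense(): the state, without advancing time (a new reading comes with each control period).
- robot.grab_frame(name): name is "scene" or "top"; returns (picture, depth): 384x512x3 uint8, blue, green, red; 384x512 float32, m along the optical axis (not along the pixel's ray), 0 where there is no reading.
- robot.calibration(name): a dict with "camera_matrix" (3x3 intrinsics, pixels), "position" and "orientation" of the camera in the world. Camera axes: x right, y down, z forward; pixel columns grow to the right and rows downward; lengths in m; the calibration is good to about 2 mm. A picture is of the moment at which its call begins. calibration takes no time and is no camera call.
- robot.sign_off(): hands the job in, once; it reports no verdict.
The state is a dict: "clock": time; "joint_pos": joint angles; "dq": joint speeds; "joint_torque": joint torques, N m; "eef_pos": TCP position; "eef_rot": TCP orientation; "wrist_force": force on the tool from outside, world axes, zero at the start; "moment": the same for the moment, N m; "finger_gap": opening from 0.0 (shut) to 1.0 (fully open).
Only numpy, scipy, OpenCV 4.12 (cv2) and the standard library are available. Lean on these libraries where they do the work, as an engineer would, in place of code of your own. Each camera call takes 0.05 s, during which the arm holds its last target.

## Working session

There is one attempt and no reset: what is moved stays moved. The work goes in short steps, Python scripts to look and compute and a tool call to move; the robot and the scene stay as the last step left them, time stands still between calls to the robot, and variables do not carry over. Pictures are saved under pics/ and viewed, and the job is handed in when it is done.

Besides the shell and the picture viewer there is one more tool, called after "Call:" as name(argument=value, ...), one argument or row to a line, values as JSON. send_rows: Moves the arm, as the interface text tells. Its arguments: {"type":"object","properties":{"plan":{"type":"array"},"newtons":{"type":"number"}},"required":["plan"]}

```bash
mkdir -p pics; ls; cat > h.py <<'E'
import numpy as np, cv2
from scipy.spatial.transform import Rotation as R
from workcell import robot
def rot(q): return R.from_quat([q[1],q[2],q[3],q[0]])
def grab(n,f=None):
    im,d=robot.grab_frame(n)
    if f: cv2.imwrite('pics/'+f,im)
    np.savez('%s.npz'%n,im=im,d=d)
    return im,d
def load(n):
    z=np.load('%s.npz'%n); return z['im'],z['d']
def cloud(n,d):
    c=robot.calibration(n); K=np.array(c['camera_matrix'])
    v,u=np.mgrid[:d.shape[0],:d.shape[1]]
    p=np.stack([(u-K[0,2])/K[0,0]*d,(v-K[1,2])/K[1,1]*d,d],-1)
    return p@rot(c['orientation']).as_matrix().T+np.array(c['position'])
E
python3 - <<'E'
from h import *
for n in('scene','top'):
    grab(n,n+'0.png'); print(robot.calibration(n))
print(robot.sense())
E
```

```text
pics
{'camera_matrix': array([[379.82330023,   0.        , 258.25392948],
       [  0.        , 379.82330023, 192.59131564],
       [  0.        ,   0.        ,   1.        ]]), 'position': array([-0.16766364, -1.42690533,  0.71181622]), 'orientation': array([-0.52838461,  0.8109683 , -0.20361713,  0.14724194])}
{'camera_matrix': array([[409.84158995,   0.        , 253.48024508],
       [  0.        , 409.84158995, 194.80972261],
       [  0.        ,   0.        ,   1.        ]]), 'position': array([ 0.19106373, -0.14541432,  1.69589564]), 'orientation': array([-0.08156984,  0.70531616, -0.69953325,  0.08080044])}
{'clock': 0.1, 'joint_pos': array([-1.22604731e+00,  4.23756752e-01,  1.63059401e+00,  1.12658020e-06,
        1.08860812e+00, -1.90014547e-02]), 'dq': array([ 9.52121421e-05, -1.31196675e-03, -2.62262203e-03,  9.03803574e-04,
       -1.21965298e-03,  1.82273460e-04]), 'joint_torque': array([-6.10705574e-04, -5.45614100e+01, -2.74323785e+01,  6.45227102e-02,
        1.87892216e-02, -5.08552466e-05]), 'eef_pos': array([ 0.22221004, -0.58360356,  0.20199193]), 'eef_rot': array([-3.98721342e-04,  8.23340964e-01, -5.67546642e-01, -5.54677939e-04]), 'wrist_force': array([-0.27214787, -0.83507857, -0.40513141]), 'moment': array([ 0.01947703, -0.02208188,  0.00936222]), 'finger_gap': 0.9985567692351878}
```

View pics/scene0.png

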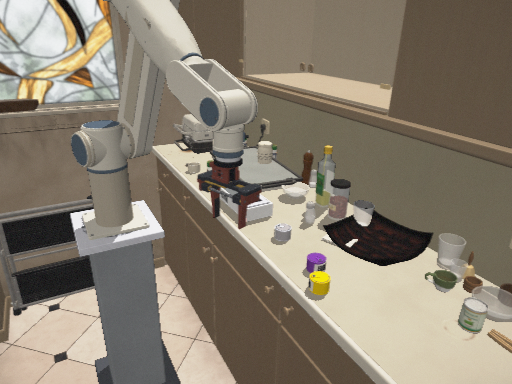

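View pics/top0.png

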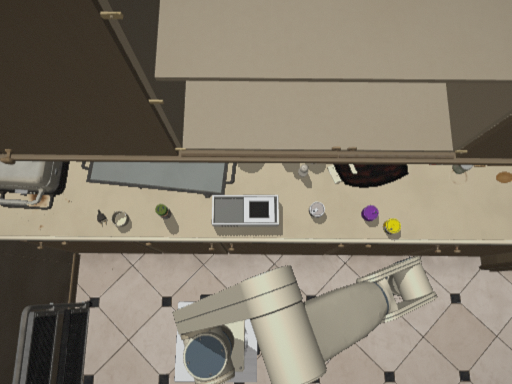

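```bash
python3 - <<'E'
from h import *
im,d=load('top'); P=cloud('top',d)
cv2.imwrite('pics/topc.png',cv2.resize(im[150:250,90:420],None,fx=2.4,fy=2.4,interpolation=cv2.INTER_CUBIC))
cv2.imwrite('pics/topz.png',cv2.resize(im[180:240,200:340],None,fx=5.7,fy=5.7,interpolation=cv2.INTER_CUBIC))
for n,(u,v) in dict(tin=(317,210),box=(230,210),white=(262,210),jar=(162,211),ram=(120,218),table=(300,230),purple=(370,213),shk=(303,169)).items(): print(n,P[v,u].round(4))
im,d=load('scene')
cv2.imwrite('pics/scc.png',cv2.resize(im[150:310,180:380],None,fx=3.7,fy=3.7,interpolation=cv2.INTER_CUBIC))
P=cloud('scene',d); print(P[233,283],P[215,250])
E
```

```text
tin [ 0.5163 -0.4033  0.0431]
box [ 0.5131 -0.0462  0.0448]
white [ 0.5107 -0.1771  0.0625]
jar [0.4942 0.2177 0.1096]
ram [0.4827 0.415  0.0065]
table [ 4.394e-01 -3.369e-01  2.000e-04]
purple [ 0.5057 -0.6204  0.0425]
shk [ 0.6787 -0.3441  0.085 ]
[ 0.51041231 -0.4253214   0.03107283] [ 0.47246223 -0.24155646  0.0292327 ]
```

View pics/topz.png

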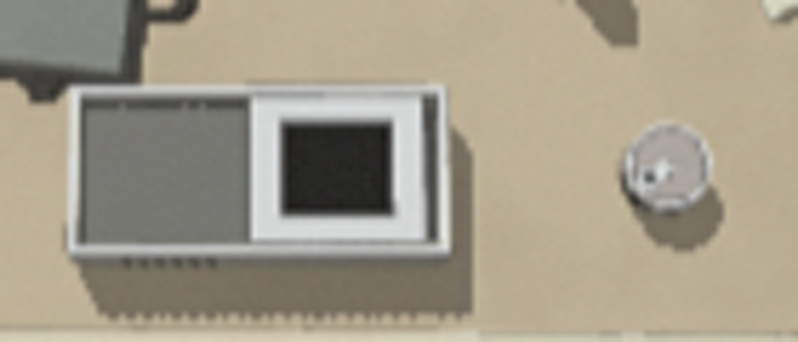

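View pics/scc.png

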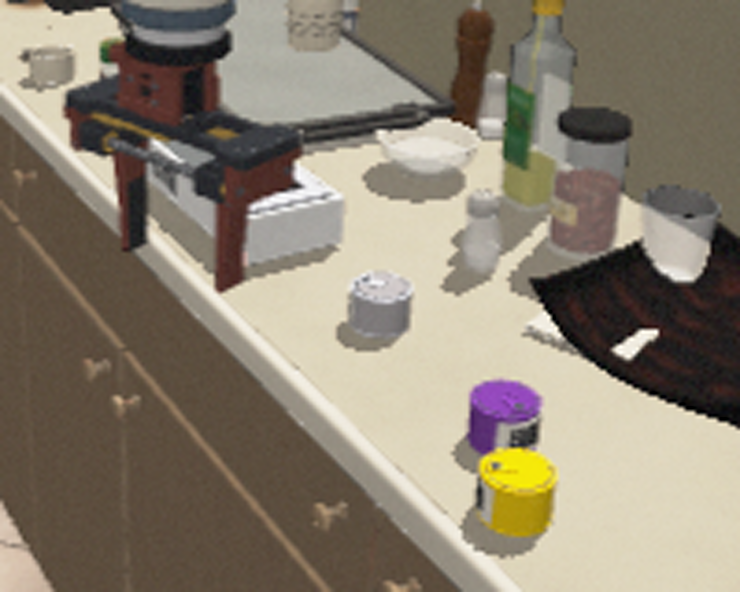

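```bash
python3 - <<'E'
from h import *
im,d=load('top'); P=cloud('top',d)
np.set_printoptions(linewidth=220,precision=3,suppress=True)
print('row210 z mm',(P[210,208:284,2]*1000).astype(int))
print('col230',(P[188:232,230,2]*1000).astype(int)); print('col262',(P[188:232,262,2]*1000).astype(int))
reg=np.zeros(d.shape,bool); reg[185:240,200:290]=1
m=reg&(P[...,2]>.054)&(P[...,2]<.07)
# white mask at plane z=.062, subpixel via upsample
c=robot.calibration('top'); K=np.array(c['camera_matrix']); Rm=rot(c['orientation']).as_matrix(); t=np.array(c['position'])
def onplane(u,v,z):
    r=np.stack([(np.asarray(u)-K[0,2])/K[0,0],(np.asarray(v)-K[1,2])/K[1,1],np.ones_like(np.asarray(u,float))],-1)@Rm.T
    return t+r*((z-t[2])/r[...,2])[...,None]
v,u=np.nonzero(m); Q=onplane(u,v,.062)
print('rim',cv2.minAreaRect((Q[:,:2]*1000).astype(np.float32)), np.median(P[m][:,2]))
# black inlay
g=im.max(2); b=np.zeros_like(m); b[200:220,248:272]=g[200:220,248:272]<70
v,u=np.nonzero(b); Q=onplane(u,v,.062); print('inlay',b.sum(),cv2.minAreaRect((Q[:,:2]*1000).astype(np.float32)),Q.mean(0))
# tin
reg=np.zeros(d.shape,bool); reg[195:225,305:330]=1
m=reg&(P[...,2]>.037)&(P[...,2]<.05); v,u=np.nonzero(m);Q=onplane(u,v,.042); print('tin',m.sum(),cv2.minEnclosingCircle((Q[:,:2]*1000).astype(np.float32)),Q.mean(0),np.sqrt(m.sum()/np.pi)*4)
cv2.imwrite('pics/tinz.png',cv2.resize(im[198:224,304:332],None,fx=20,fy=20,interpolation=cv2.INTER_CUBIC))
E
```

```text
row210 z mm [ 4 -2 -5 -2 59 65 44 46 54 44 44 50 46 51 44 47 51 46 47 46 50 50 44 51 41 52 52 43 46 51 48 46 49 47 49 43 60 55 62 65 61 64 63 64 64 59 58 63 61 60 60 57 61 62 62 58 62 58 60 63 63 61 66 66 61 56 58  4 27 54 60 -6 -4
  3 -3  2]
col230 [ 4 -3  0 -3  0 -3  3 61 65 41 45 49 50 40 47 50 45 50 46 53 39 52 44 45 54 42 48 47 46 52 56 44 49 46 53 59 60 28  1 -7 -1  0 -1 -1]
col262 [-7 -7  7  1 -2  0  0 65 59 66 67 62 66 64 63 63 64 61 64 67 62 60 62 68 62 57 62 57 59 61 58 58 69 71 50 59 54 37  0  4 -4  2  2  0]
rim ((533.7322998046875, -82.81407165527344), (162.23394775390625, 319.8501281738281), 0.4705562889575958) 0.060690611212946055
inlay 270 ((514.9381103515625, -162.98025512695312), (57.934017181396484, 69.3230972290039), 0.47110775113105774) [ 0.515 -0.163  0.062]
tin 143 ((523.568603515625, -402.2580261230469), 30.947858810424805) [ 0.524 -0.404  0.042] 26.986904594423443
```

View pics/tinz.png

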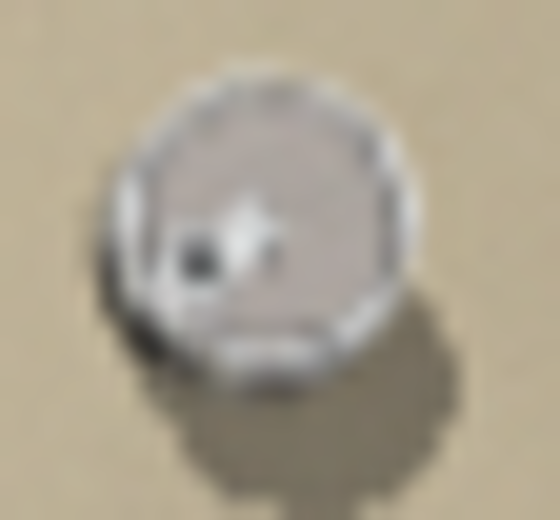

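```bash
cat >> h.py <<'E'
def cam(n='top'):
    c=robot.calibration(n); return np.array(c['camera_matrix']),rot(c['orientation']).as_matrix(),np.array(c['position'])
def onplane(u,v,z,n='top'):
    K,Rm,t=cam(n); u=np.asarray(u,float);v=np.asarray(v,float)
    r=np.stack([(u-K[0,2])/K[0,0],(v-K[1,2])/K[1,1],np.ones_like(u)],-1)@Rm.T
    return t+r*((z-t[2])/r[...,2])[...,None]
def proj(p,n='top'):
    K,Rm,t=cam(n); q=(np.atleast_2d(p)-t)@Rm; return (q/q[:,2:])@K.T[:,:2]
E
python3 - <<'E'
from h import *
im,d=load('top')
np.set_printoptions(linewidth=250)
g=cv2.cvtColor(im,cv2.COLOR_BGR2GRAY)
print('row',list(zip(range(205,288),g[210,205:288])))
print('col230',list(zip(range(188,232),g[188:232,230])))
print('col262',list(zip(range(188,232),g[188:232,262])))
hsv=cv2.cvtColor(im,cv2.COLOR_BGR2HSV); 
m=((hsv[...,1]<35)&(g>120)).astype(np.uint8)
m[:185]=0;m[240:]=0;m[:,:200]=0;m[:,290:]=0
cs,_=cv2.findContours(m,cv2.RETR_EXTERNAL,cv2.CHAIN_APPROX_NONE); c=max(cs,key=cv2.contourArea)[:,0]
Q=onplane(c[:,0],c[:,1],.062); print(cv2.minAreaRect((Q[:,:2]*1000).astype(np.float32)),cv2.boundingRect(c))
E
```

```text
row [(205, np.uint8(178)), (206, np.uint8(178)), (207, np.uint8(178)), (208, np.uint8(179)), (209, np.uint8(177)), (210, np.uint8(178)), (211, np.uint8(182)), (212, np.uint8(212)), (213, np.uint8(199)), (214, np.uint8(96)), (215, np.uint8(115)), (216, np.uint8(120)), (217, np.uint8(121)), (218, np.uint8(118)), (219, np.uint8(121)), (220, np.uint8(119)), (221, np.uint8(119)), (222, np.uint8(120)), (223, np.uint8(119)), (224, np.uint8(119)), (225, np.uint8(120)), (226, np.uint8(120)), (227, np.uint8(120)), (228, np.uint8(120)), (229, np.uint8(119)), (230, np.uint8(120)), (231, np.uint8(118)), (232, np.uint8(118)), (233, np.uint8(119)), (234, np.uint8(118)), (235, np.uint8(119)), (236, np.uint8(119)), (237, np.uint8(118)), (238, np.uint8(119)), (239, np.uint8(119)), (240, np.uint8(118)), (241, np.uint8(120)), (242, np.uint8(114)), (243, np.uint8(110)), (244, np.uint8(211)), (245, np.uint8(215)), (246, np.uint8(213)), (247, np.uint8(215)), (248, np.uint8(211)), (249, np.uint8(101)), (250, np.uint8(42)), (251, np.uint8(35)), (252, np.uint8(41)), (253, np.uint8(39)), (254, np.uint8(40)), (
[... 2065 characters left out ...]
, np.uint8(40)), (206, np.uint8(43)), (207, np.uint8(41)), (208, np.uint8(39)), (209, np.uint8(40)), (210, np.uint8(38)), (211, np.uint8(38)), (212, np.uint8(38)), (213, np.uint8(40)), (214, np.uint8(40)), (215, np.uint8(37)), (216, np.uint8(39)), (217, np.uint8(89)), (218, np.uint8(187)), (219, np.uint8(214)), (220, np.uint8(214)), (221, np.uint8(211)), (222, np.uint8(153)), (223, np.uint8(185)), (224, np.uint8(154)), (225, np.uint8(106)), (226, np.uint8(103)), (227, np.uint8(108)), (228, np.uint8(111)), (229, np.uint8(112)), (230, np.uint8(113)), (231, np.uint8(112))]
((512.7930297851562, -107.77548217773438), (119.94597625732422, 270.1589050292969), 0.47075536847114563) (212, 195, 67, 30)
```

```bash
cat > plan.py <<'E'
from h import *
import sys
# usage: plan.py x y z yawdeg [maxmm] [maxdeg]
a=list(map(float,sys.argv[1:]))
s=robot.sense(); p=np.array(s['eef_pos']); Rc=rot(s['eef_rot'])
x,y,z,yaw=a[:4]; mm=a[4] if len(a)>4 else 38; md=a[5] if len(a)>5 else 6.5
Rt=R.from_euler('z',yaw,degrees=True)*R.from_euler('x',180,degrees=True)
t=np.array([x,y,z]); dr=(Rc.inv()*Rt).as_rotvec()
n=max(1,int(np.ceil(max(np.linalg.norm(t-p)*1000/mm,np.degrees(np.linalg.norm(dr))/md))))
tx=Rc.as_matrix()[:,0]
print('t',round(s['clock'],2),'pos',p.round(4),'yaw',np.degrees(np.arctan2(tx[1],tx[0])).round(2),'tilt',np.degrees(np.arccos(-Rc.as_matrix()[2,2])).round(2),'F',np.round(s['wrist_force'],2),'gap',round(s['finger_gap'],3),'q',np.round(s['joint_pos'],2),'rows',n)
st=(t-p)/n*1000
for i in range(min(n,15)):
    print(np.round(Rc.inv().apply(st),1).tolist(),np.round(dr/n,4).tolist()); Rc=Rc*R.from_rotvec(dr/n)
E
python3 plan.py 0.514 -0.163 0.14 0.5
```

```text
t 0.1 pos [ 0.2222 -0.5836  0.202 ] yaw -69.16 tilt 0.08 F [-0.27 -0.84 -0.41] gap 0.999 q [-1.23  0.42  1.63  0.    1.09 -0.02] rows 14
[-20.7, -30.2, 4.5] [-0.0001, 0.0001, -0.0868]
[-18.0, -31.8, 4.5] [-0.0001, 0.0001, -0.0868]
[-15.1, -33.3, 4.5] [-0.0001, 0.0001, -0.0868]
[-12.2, -34.5, 4.4] [-0.0001, 0.0001, -0.0868]
[-9.2, -35.4, 4.4] [-0.0001, 0.0001, -0.0868]
[-6.0, -36.1, 4.4] [-0.0001, 0.0001, -0.0868]
[-2.9, -36.4, 4.4] [-0.0001, 0.0001, -0.0868]
[0.3, -36.6, 4.4] [-0.0001, 0.0001, -0.0868]
[3.4, -36.4, 4.4] [-0.0001, 0.0001, -0.0868]
[6.6, -36.0, 4.4] [-0.0001, 0.0001, -0.0868]
[9.7, -35.3, 4.4] [-0.0001, 0.0001, -0.0868]
[12.7, -34.3, 4.4] [-0.0001, 0.0001, -0.0868]
[15.6, -33.1, 4.4] [-0.0001, 0.0001, -0.0868]
[18.4, -31.6, 4.4] [-0.0001, 0.0001, -0.0868]
```

Call:
send_rows(
  plan=[
    [[-20.7, -30.2, 4, 0, 0, -0.087, 0], [-18, -31.8, 4, 0, 0, -0.087, 0], [-15, -33.3, 4, 0, 0, -0.087, 0], [-12, -34.5, 4, 0, 0, -0.087, 0], [-9, -35.4, 4, 0, 0, -0.087, 0]],
  ],
  newtons=20,
)

```text
clock: 0.52
eef_pos: [0.3253, -0.434, 0.18]
eef_rot: [0.001, 0.928, -0.373, -0.0]
wrist_force: [-0.2, 0.8, -0.2]
finger_gap: 0.656
```

```bash
python3 plan.py 0.514 -0.163 0.12 0.5
```

```text
t 0.52 pos [ 0.3253 -0.434   0.18  ] yaw -43.85 tilt 0.09 F [-0.2   0.77 -0.22] gap 0.656 q [-0.95  0.33  1.83 -0.    0.98 -0.18] rows 9
[-5.7, -36.2, 6.6] [0.0002, 0.0, -0.086]
[-2.6, -36.6, 6.6] [0.0002, 0.0, -0.086]
[0.5, -36.7, 6.6] [0.0002, 0.0, -0.086]
[3.7, -36.5, 6.6] [0.0002, 0.0, -0.086]
[6.8, -36.1, 6.6] [0.0002, 0.0, -0.086]
[9.9, -35.3, 6.6] [0.0002, 0.0, -0.086]
[12.9, -34.4, 6.6] [0.0002, 0.0, -0.086]
[15.8, -33.1, 6.7] [0.0002, 0.0, -0.086]
[18.6, -31.6, 6.7] [0.0002, 0.0, -0.086]
```

Call:
send_rows(
  plan=[
    [[-6, -36, 6, 0, 0, -0.087, 0], [-3, -36.5, 6, 0, 0, -0.087, 0], [0, -36.5, 6, 0, 0, -0.087, 0], [4, -36.5, 6, 0, 0, -0.087, 0], [7, -36, 6, 0, 0, -0.087, 0]],
  ],
)

```text
clock: 0.93
eef_pos: [0.4304, -0.2741, 0.1481]
eef_rot: [0.001, 0.988, -0.154, -0.001]
wrist_force: [0.6, -0.3, -0.8]
finger_gap: 0.276
```

```bash
python3 plan.py 0.514 -0.163 0.09 0.5
```

```text
t 0.93 pos [ 0.4304 -0.2741  0.1481] yaw -17.75 tilt 0.09 F [ 0.58 -0.27 -0.78] gap 0.276 q [-0.59  0.33  1.92 -0.    0.89 -0.28] rows 4
[11.4, -32.9, 14.5] [0.0003, 0.0003, -0.0796]
[14.0, -31.8, 14.5] [0.0003, 0.0003, -0.0796]
[16.5, -30.6, 14.5] [0.0003, 0.0003, -0.0796]
[18.9, -29.2, 14.5] [0.0003, 0.0003, -0.0796]
```

Call:
send_rows(
  plan=[
    [[11, -33, 10, 0, 0, -0.08, 0], [14, -32, 12, 0, 0, -0.08, 0], [16.5, -30.6, 14, 0, 0, -0.08, 0], [19, -29, 14, 0, 0, -0.08, 0], [0, 0, 0, 0, 0, 0, 0]],
  ],
)

```text
clock: 1.35
eef_pos: [0.5181, -0.151, 0.0949]
eef_rot: [0.0, 1.0, 0.018, -0.0]
wrist_force: [-0.1, 0.2, 0.4]
finger_gap: 0.001
```

```bash
python3 plan.py 0.514 -0.163 0.066 0.5 8; python3 - <<'E'
from h import *
im,d=grab('scene')
cv2.imwrite('pics/sc1.png',cv2.resize(im[150:290,180:350],None,fx=4,fy=4,interpolation=cv2.INTER_CUBIC))
E
```

```text
t 1.35 pos [ 0.5181 -0.151   0.0949] yaw 2.05 tilt 0.05 F [-0.11  0.21  0.36] gap 0.001 q [-0.31  0.45  1.89 -0.    0.8  -0.34] rows 4
[-1.1, 2.9, 7.2] [0.0001, 0.0002, 0.0067]
[-1.1, 3.0, 7.2] [0.0001, 0.0002, 0.0067]
[-1.1, 3.0, 7.2] [0.0001, 0.0002, 0.0067]
[-1.1, 3.0, 7.2] [0.0001, 0.0002, 0.0067]
```

View pics/sc1.png

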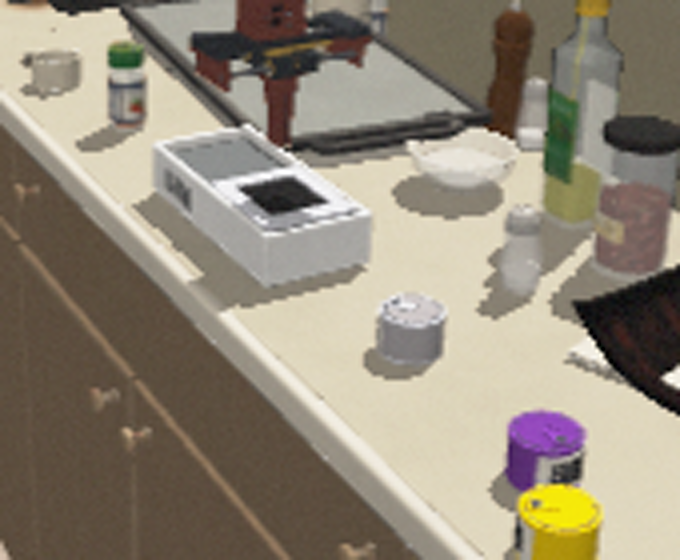

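```bash
python3 - <<'E'
from h import *
im,d=load('scene')
print(proj([[.518,-.151,.095],[.514,-.163,.062]],'scene'))
P=cloud('scene',d)
for u,v in [(250,183),(249,178),(248,170),(248,160),(250,200)]: print(u,v,P[v,u].round(3))
im,d=grab('top','top1.png'); print(proj([[.518,-.151,.095],[.514,-.163,.062]]))
cv2.imwrite('pics/top1c.png',cv2.resize(im[120:260,170:350],None,fx=4,fy=4,interpolation=cv2.INTER_CUBIC))
E
```

```text
[[249.70879196 189.73902901]
 [250.09324855 198.24261872]]
250 183 [ 0.514 -0.16   0.129]
249 178 [ 0.507 -0.163  0.153]
248 170 [-0.168 -1.427  0.712]
248 160 [ 0.496 -0.174  0.235]
250 200 [ 0.501 -0.186  0.066]
[[255.61560715 206.58348915]
 [258.52331417 209.19896016]]
```

View pics/top1c.png

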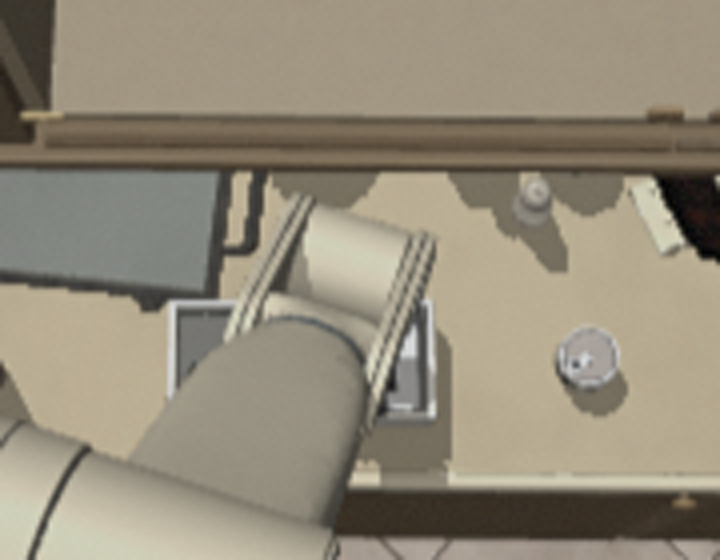

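Call:
send_rows(
  plan=[
    [[-1, 3, 7, 0, 0, 0.007, 0], [-1, 3, 7, 0, 0, 0.007, 0], [-1, 3, 7, 0, 0, 0.007, 0], [-1, 3, 5, 0, 0, 0.007, 0], [0, 0, 1, 0, 0, 0, 0]],
  ],
)

```text
clock: 1.87
eef_pos: [0.5103, -0.1715, 0.068]
eef_rot: [0.001, 1.0, -0.004, 0.0]
wrist_force: [0.1, 0.5, -0.4]
finger_gap: 0.007
```

```bash
python3 plan.py 0.514 -0.163 0.060 0.5 1.5
```

```text
t 1.87 pos [ 0.5103 -0.1715  0.068 ] yaw -0.49 tilt 0.15 F [ 0.07  0.5  -0.41] gap 0.007 q [-0.34  0.5   1.91 -0.    0.74 -0.33] rows 9
[0.4, -0.9, 0.9] [0.0003, 0.0, -0.0019]
[0.4, -0.9, 0.9] [0.0003, 0.0, -0.0019]
[0.4, -0.9, 0.9] [0.0003, 0.0, -0.0019]
[0.4, -0.9, 0.9] [0.0003, 0.0, -0.0019]
[0.4, -0.9, 0.9] [0.0003, 0.0, -0.0019]
[0.4, -0.9, 0.9] [0.0003, 0.0, -0.0019]
[0.4, -0.9, 0.9] [0.0003, 0.0, -0.0019]
[0.4, -0.9, 0.9] [0.0003, 0.0, -0.0019]
[0.4, -0.9, 0.9] [0.0003, 0.0, -0.0019]
```

Call:
send_rows(
  plan=[
    [[0, -2, 2, 0, 0, -0.005, 0], [0, -2, 2, 0, 0, -0.005, 0], [0, -2, 1.5, 0, 0, 0, 0], [0, 0, 1, 0, 0, 0, 0]],
  ],
)

```text
clock: 2.2
eef_pos: [0.5092, -0.1671, 0.0606]
eef_rot: [0.001, 1.0, -0.001, -0.0]
wrist_force: [0.4, -0.1, 0.2]
finger_gap: 0.005
```

```bash
python3 plan.py 0.514 -0.163 0.060 0.5 1.5|head -1
```

```text
t 2.2 pos [ 0.5092 -0.1671  0.0606] yaw -0.12 tilt 0.14 F [ 0.4  -0.15  0.19] gap 0.005 q [-0.34  0.51  1.91 -0.    0.72 -0.33] rows 5
```

Call:
send_rows(
  plan=[
    [[0, 0, 1.5, 0, 0, 0, 0], [0, 0, 1, 0, 0, 0, 0], [0, 0, 0, 0, 0, 0, 0]],
  ],
)

```text
clock: 2.45
eef_pos: [0.5095, -0.1666, 0.0581]
eef_rot: [0.001, 1.0, -0.001, 0.0]
wrist_force: [-0.0, -0.1, 0.2]
finger_gap: 0.006
```

```bash
python3 - <<'E'
from h import *
im,d=grab('scene'); print(proj([robot.sense()['eef_pos']],'scene'))
cv2.imwrite('pics/sc2.png',cv2.resize(im[160:240,205:305],None,fx=7,fy=7,interpolation=cv2.INTER_CUBIC))
P=cloud('scene',d); print(P[180:200,250].round(3))
E
```

```text
[[249.54211393 199.60206996]]
[[ 0.507 -0.173  0.148]
 [ 0.505 -0.177  0.146]
 [ 0.507 -0.173  0.14 ]
 [ 0.509 -0.169  0.133]
 [ 0.506 -0.174  0.131]
 [ 0.505 -0.177  0.128]
 [ 0.503 -0.181  0.126]
 [ 0.505 -0.177  0.119]
 [ 0.505 -0.177  0.115]
 [ 0.506 -0.175  0.11 ]
 [ 0.506 -0.175  0.105]
 [ 0.507 -0.174  0.1  ]
 [ 0.504 -0.18   0.099]
 [ 0.507 -0.175  0.092]
 [ 0.507 -0.174  0.087]
 [ 0.506 -0.177  0.084]
 [ 0.507 -0.175  0.078]
 [ 0.52  -0.15   0.061]
 [ 0.514 -0.162  0.063]
 [ 0.512 -0.165  0.06 ]]
```

View pics/sc2.png

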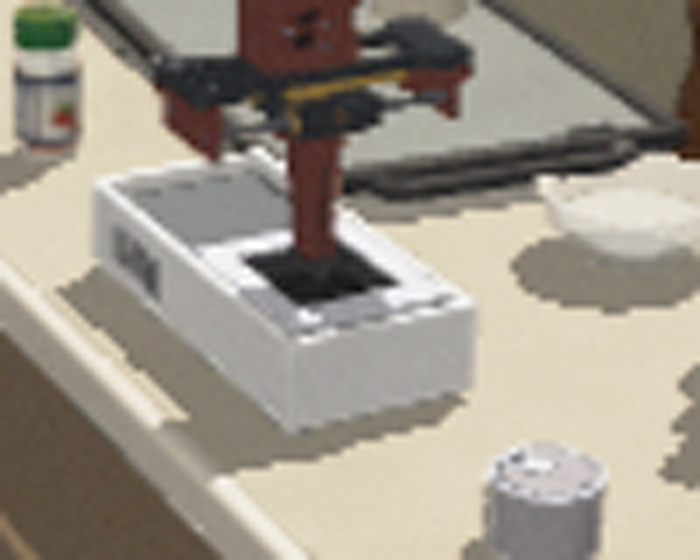

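Call:
send_rows(
  plan=[
    [[0, 0, 1.5, 0, 0, 0, 0], [0, 0, 1, 0, 0, 0, 0], [0, 0, 0, 0, 0, 0, 0]],
  ],
)

```text
clock: 2.75
eef_pos: [0.51, -0.1665, 0.0557]
eef_rot: [0.001, 1.0, -0.0, 0.0]
wrist_force: [0.1, 0.2, -0.6]
finger_gap: 0.006
```

Call:
send_rows(
  plan=[
    [[0, 0, 1.5, 0, 0, 0, 0], [0, 0, 1, 0, 0, 0, 0], [0, 0, 0, 0, 0, 0, 0]],
  ],
)

```text
clock: 3.0
eef_pos: [0.5101, -0.1665, 0.053]
eef_rot: [0.001, 1.0, -0.0, 0.0]
wrist_force: [0.3, -0.4, 0.5]
finger_gap: 0.005
```

Call:
send_rows(
  plan=[
    [[0, 0, 1.5, 0, 0, 0, 0], [0, 0, 1, 0, 0, 0, 0], [0, 0, 0, 0, 0, 0, 0]],
  ],
)

```text
clock: 3.25
eef_pos: [0.5101, -0.1666, 0.0502]
eef_rot: [0.001, 1.0, -0.0, 0.0]
wrist_force: [-1.1, -0.2, -0.1]
finger_gap: 0.005
```

```bash
python3 - <<'E'
from h import *
im,d=grab('scene'); s=robot.sense(); print(s['wrist_force'],s['moment'],s['joint_torque'],s['eef_pos'])
cv2.imwrite('pics/sc3.png',cv2.resize(im[160:240,205:305],None,fx=7,fy=7,interpolation=cv2.INTER_CUBIC))
E
```

```text
[0.33921161 0.47879316 0.49272009] [-0.08010487 -0.07043902 -0.06845208] [ 5.02280571e-03 -5.06409967e+01 -1.77095747e+01  3.59511562e-02
  1.30762134e-02  2.29025381e-04] [ 0.51006897 -0.16656168  0.05029503]
```

View pics/sc3.png

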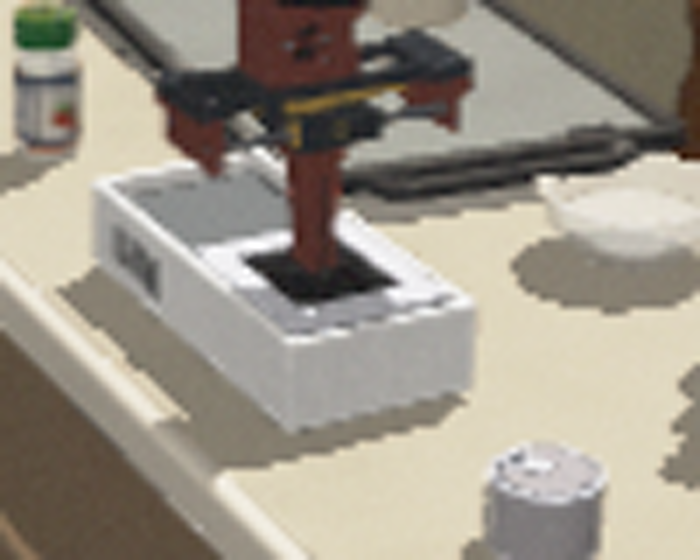

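Call:
send_rows(
  plan=[
    [[0, 0, 1.5, 0, 0, 0, 0], [0, 0, 0, 0, 0, 0, 0]],
  ],
)

```text
clock: 3.47
eef_pos: [0.5101, -0.1666, 0.0487]
eef_rot: [0.001, 1.0, -0.0, 0.001]
wrist_force: [-0.2, 0.4, 0.9]
finger_gap: 0.008
```

Call:
send_rows(
  plan=[
    [[0, 0, 1.5, 0, 0, 0, 0], [0, 0, 0, 0, 0, 0, 0]],
  ],
)

```text
clock: 3.63
eef_pos: [0.5101, -0.1666, 0.047]
eef_rot: [0.001, 1.0, -0.0, 0.0]
wrist_force: [-0.2, -0.5, 0.3]
finger_gap: 0.004
```

Call:
send_rows(
  plan=[
    [[0, 0, 1.5, 0, 0, 0, 0], [0, 0, 0, 0, 0, 0, 0]],
  ],
)

```text
clock: 3.8
eef_pos: [0.5101, -0.1666, 0.0454]
eef_rot: [0.001, 1.0, -0.0, 0.001]
wrist_force: [-0.4, -0.1, 0.5]
finger_gap: 0.006
```

Call:
send_rows(
  plan=[
    [[0, 0, 1.5, 0, 0, 0, 0], [0, 0, 0, 0, 0, 0, 0]],
  ],
)

```text
clock: 3.97
eef_pos: [0.5101, -0.1666, 0.0437]
eef_rot: [0.001, 1.0, -0.0, 0.001]
wrist_force: [-0.1, 0.0, -0.2]
finger_gap: 0.003
```

Call:
send_rows(
  plan=[
    [[0, 0, 1.5, 0, 0, 0, 0], [0, 0, 0, 0, 0, 0, 0]],
  ],
)

```text
clock: 4.13
eef_pos: [0.5102, -0.1666, 0.0421]
eef_rot: [0.001, 1.0, -0.0, 0.001]
wrist_force: [0.0, 0.4, 1.1]
finger_gap: 0.007
```

```bash
python3 - <<'E'
from h import *
im,d=grab('scene'); s=robot.sense(); print(s['wrist_force'],s['eef_pos'],s['joint_pos'])
cv2.imwrite('pics/sc4.png',cv2.resize(im[160:240,205:305],None,fx=7,fy=7,interpolation=cv2.INTER_CUBIC))
E
```

```text
[-0.04385694  0.52397835 -0.55892852] [ 0.51023814 -0.16667141  0.04220479] [-0.33645306  0.53787876  1.91706981 -0.00372221  0.68450321 -0.33271132]
```

View pics/sc4.png

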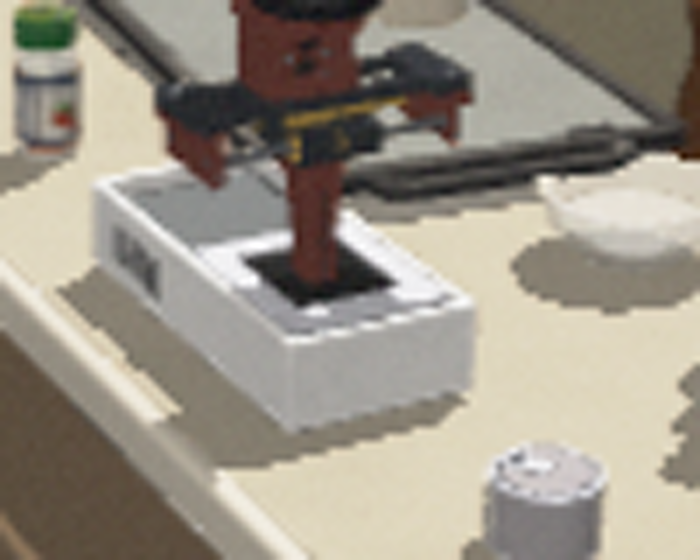

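Call:
send_rows(
  plan=[
    [[0, 0, 1.5, 0, 0, 0, 0], [0, 0, 0, 0, 0, 0, 0]],
  ],
)

```text
clock: 4.35
eef_pos: [0.5103, -0.1667, 0.0409]
eef_rot: [0.001, 1.0, -0.0, 0.001]
wrist_force: [-0.7, -0.2, 3.3]
finger_gap: 0.006
```

Call:
send_rows(
  plan=[
    [[0, 0, 1.5, 0, 0, 0, 0], [0, 0, 0, 0, 0, 0, 0]],
  ],
)

```text
clock: 4.52
eef_pos: [0.5103, -0.1667, 0.0399]
eef_rot: [0.001, 1.0, -0.0, 0.001]
wrist_force: [-1.3, 0.2, 5.9]
finger_gap: 0.002
```

Call:
send_rows(
  plan=[
    [[0, 0, 1.5, 0, 0, 0, 0], [0, 0, 0, 0, 0, 0, 0]],
  ],
)

```text
clock: 4.68
eef_pos: [0.5103, -0.1667, 0.0391]
eef_rot: [0.002, 1.0, -0.0, 0.001]
wrist_force: [-1.8, 1.0, 8.6]
finger_gap: 0.005
```

Call:
send_rows(
  plan=[
    [[0, -6, 0.5, 0, 0, 0, 0], [0, -8, 0.5, 0, 0, 0, 0], [0, -8, 0.5, 0, 0, 0, 0]],
  ],
)

```text
clock: 4.93
eef_pos: [0.5101, -0.1462, 0.0389]
eef_rot: [0.002, 1.0, -0.001, 0.001]
wrist_force: [-2.7, -1.6, 7.7]
finger_gap: 0.006
```

Call:
send_rows(
  plan=[
    [[0, -9, 0.5, 0, 0, 0, 0], [0, -9, 0.5, 0, 0, 0, 0], [0, -9, 0.5, 0, 0, 0, 0], [0, -9, 0.5, 0, 0, 0, 0], [0, -9, 0.5, 0, 0, 0, 0]],
  ],
)

```text
clock: 5.35
eef_pos: [0.5096, -0.1014, 0.0386]
eef_rot: [0.004, 1.0, -0.001, 0.001]
wrist_force: [-2.9, -1.9, 8.9]
finger_gap: 0.001
```

```bash
python3 plan.py 0.512 -0.0555 0.0389 0.5 9|head -1; python3 - <<'E'
from h import *
im,d=grab('scene')
cv2.imwrite('pics/sc5.png',cv2.resize(im[160:240,205:305],None,fx=7,fy=7,interpolation=cv2.INTER_CUBIC))
E
```

```text
t 5.35 pos [ 0.5096 -0.1014  0.0386] yaw -0.1 tilt 0.42 F [-2.87 -1.94  8.92] gap 0.001 q [-0.22  0.53  1.96 -0.01  0.66 -0.2 ] rows 6
```

View pics/sc5.png

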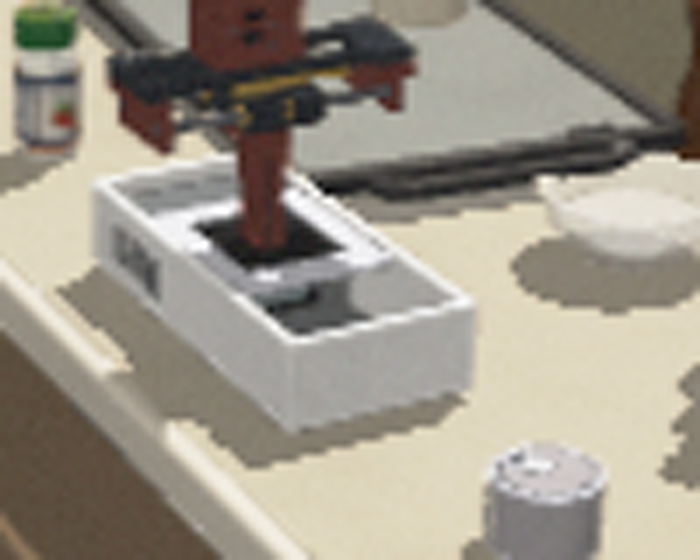

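Scene crop: the lid travels with the finger (inlay now around (270,240)) and the chamber is opening at (320,300). Continuing.

Call:
send_rows(
  plan=[
    [[0, -9, 0.5, 0, 0, 0, 0], [0, -9, 0.5, 0, 0, 0, 0], [0, -9, 0.5, 0, 0, 0, 0], [0, -9, 0.5, 0, 0, 0, 0], [0, -6, 0.5, 0, 0, 0, 0]],
  ],
)

```text
clock: 5.82
eef_pos: [0.5091, -0.058, 0.0384]
eef_rot: [0.004, 1.0, -0.0, 0.0]
wrist_force: [-3.3, -1.6, 9.3]
finger_gap: 0.008
```

Call:
send_rows(
  plan=[
    [[0, -4, 0.5, 0, 0, 0, 0], [0, -4, 0.5, 0, 0, 0, 0], [0, -4, 0.5, 0, 0, 0, 0]],
  ],
)

```text
clock: 6.07
eef_pos: [0.5109, -0.0471, 0.0389]
eef_rot: [0.006, 1.0, 0.001, 0.002]
wrist_force: [-0.7, -6.4, 7.8]
finger_gap: 0.007
```

Call:
send_rows(
  plan=[
    [[0, 2, -10, 0, 0, 0, 0], [0, 5, -25, 0, 0, 0, 0], [-10, 30, -25, 0, 0, 0, 0], [-20, 35, -10, 0, 0, 0, 0.5], [-20, 35, 0, 0, 0, 0, 1]],
  ],
)

```text
clock: 6.48
eef_pos: [0.4637, -0.1523, 0.1141]
eef_rot: [0.007, 1.0, 0.006, 0.004]
wrist_force: [1.2, -1.3, 0.1]
finger_gap: 0.116
```

Call:
send_rows(
  plan=[
    [[-25, 30, -5, 0, 0, -0.1, 1], [-25, 30, -5, 0, 0, -0.1, 1], [-25, 30, 0, 0, 0, -0.1, 1], [-20, 30, 0, 0, 0, -0.1, 1], [0, 20, 0, 0, 0, -0.1, 1]],
  ],
)

```text
clock: 6.9
eef_pos: [0.3921, -0.3077, 0.1299]
eef_rot: [0.008, 0.966, 0.258, 0.003]
wrist_force: [-0.3, -0.4, 0.1]
finger_gap: 0.497
```

```bash
python3 plan.py 0.52 -0.403 0.1 30|head -1; python3 - <<'E'
from h import *
im,d=grab('top')
cv2.imwrite('pics/top2.png',cv2.resize(im[170:270,190:350],None,fx=5,fy=5,interpolation=cv2.INTER_CUBIC))
im,d=grab('scene')
cv2.imwrite('pics/sc6.png',cv2.resize(im[150:270,180:330],None,fx=5,fy=5,interpolation=cv2.INTER_CUBIC))
E
```

```text
t 6.9 pos [ 0.3921 -0.3077  0.1299] yaw 29.93 tilt 1.01 F [-0.26 -0.43  0.07] gap 0.497 q [-0.69  0.34  1.97 -0.01  0.81 -1.2 ] rows 5
```

View pics/top2.png

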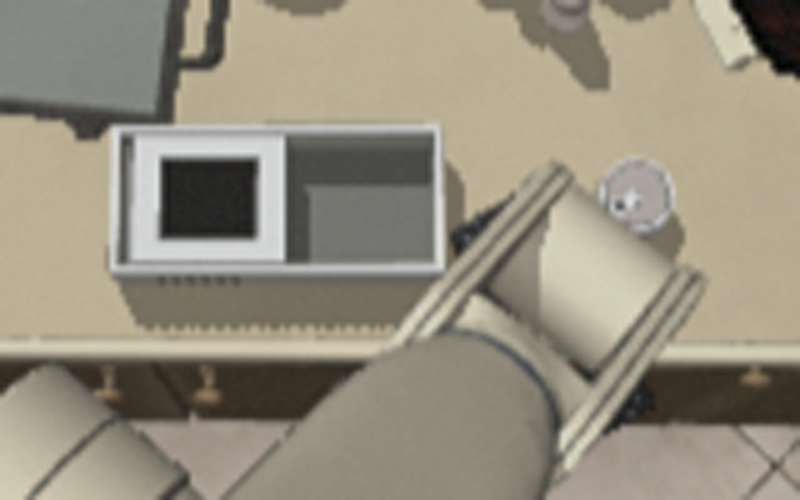

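View pics/sc6.png

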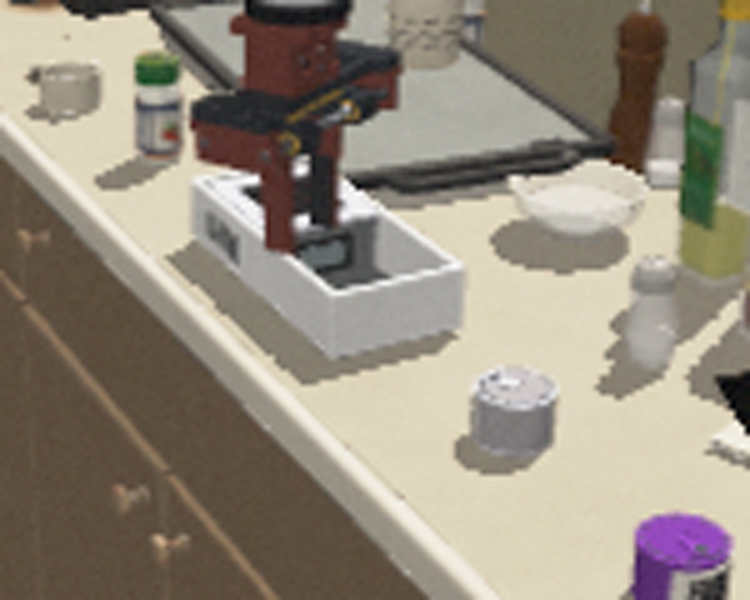

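```bash
python3 - <<'E'
from h import *
im,d=load('top'); g=cv2.cvtColor(im,cv2.COLOR_BGR2GRAY); hsv=cv2.cvtColor(im,cv2.COLOR_BGR2HSV)
b=np.zeros_like(g,bool); b[195:225,215:245]=im.max(2)[195:225,215:245]<70
v,u=np.nonzero(b); print('inlay',onplane(u,v,.062).mean(0),b.sum())
# tin: saturation mask low-sat vs table
m=np.zeros_like(g); r=(slice(198,220),slice(306,330)); m[r]=((hsv[...,1]<50)&(g>125))[r]
m=cv2.morphologyEx(m.astype(np.uint8),cv2.MORPH_CLOSE,np.ones((3,3)))
cs,_=cv2.findContours(m,cv2.RETR_EXTERNAL,cv2.CHAIN_APPROX_NONE); c=max(cs,key=cv2.contourArea)
(ex,ey),ax,an=cv2.fitEllipse(c); mc=cv2.moments(c); print('ell',ex,ey,ax, mc['m10']/mc['m00'],mc['m01']/mc['m00'])
C=onplane(ex,ey,.042); print('tin',C)
z=g[198:222,306:330]; print(z)
# refine direction: dark blob in the top near tab
big=cv2.resize(g,None,fx=8,fy=8,interpolation=cv2.INTER_CUBIC)
sub=g[204:216,310:325].astype(float); 
w=np.clip(130-sub,0,None); vv,uu=np.mgrid[204:216,310:325]; mask=np.hypot(uu-ex,vv-ey)<5.2; w*=mask
tu,tv=(uu*w).sum()/w.sum(),(vv*w).sum()/w.sum(); T=onplane(tu,tv,.042); print('tab',tu,tv,T,np.degrees(np.arctan2(*(T-C)[[1,0]])))
E
```

```text
inlay [ 0.51362828 -0.05268347  0.062     ] 274
ell 315.06170654296875 210.45693969726562 (16.343801498413086, 21.718679428100586) 315.0375939849624 210.36340852130326
tin [ 0.5145981  -0.39548922  0.042     ]
[[176 177 177 176 177 177 178 177 176 175 174 174 174 173 174 173 173 173
  173 173 173 173 173 172]
 [177 175 177 176 176 178 176 178 176 177 175 172 174 174 174 172 175 174
  173 173 172 173 173 171]
 [176 177 175 177 178 177 176 176 176 177 177 176 176 174 173 174 173 173
  173 173 174 173 172 173]
 [176 177 176 176 177 176 177 177 178 186 187 185 179 177 175 173 173 172
  173 174 171 172 172 172]
 [177 177 177 178 178 174 178 187 188 167 167 154 155 171 188 181 176 172
  173 173 173 171 174 171]
 [177 177 175 177 177 179 183 170 156 160 163 156 159 167 168 177 180 172
  171 171 173 172 170 173]
 [177 177 178 178 176 183 174 163 154 165 169 166 166 165 158 156 161 184
  173 171 171 173 172 172]
 [178 177 177 175 169 169 155 164 167 168 166 166 166 166 165 156 143 196
  177 171 172 175 174 172]
 [178 179 174 161 168 149 158 167 167 166 166 165 165 165 165 160 153 180
  187 17
[... 920 characters left out ...]
73 173]
 [194 192 187 181 178 173 168 160 150 142 143 142 133 131 116 109 110 111
  109 108 117 170 173 172]
 [196 195 191 188 184 180 176 170 162 154 146 131 106 100 107 109 112 109
  112 108 117 172 174 174]
 [200 196 194 192 188 185 181 175 170 161 155 146 130 121 111 111 111 111
  111 110 123 172 175 175]
 [203 200 198 196 193 189 184 181 178 173 166 157 149 140 126 114 111 110
  111 115 157 174 174 175]
 [204 202 201 198 198 193 191 187 182 178 174 166 159 151 141 129 116 113
  110 122 173 175 175 173]
 [204 204 202 201 199 196 195 191 188 184 179 174 169 160 153 144 133 121
  115 156 176 176 174 174]]
tab 313.0833333333333 210.95 [ 0.51246952 -0.38731135  0.042     ] 104.58948474605039
```

```bash
python3 - <<'E'
from h import *
from scipy.optimize import minimize
im=cv2.imread('pics/top0.png'); s=8
g=cv2.cvtColor(im,cv2.COLOR_BGR2GRAY)
from scipy.ndimage import map_coordinates
K,Rm,t=cam()
a=np.radians(np.arange(0,360,3))
def samp(c,r):
    pts=np.stack([c[0]+r*np.cos(a),c[1]+r*np.sin(a),np.full_like(a,.042)],-1); q=proj(pts)
    return map_coordinates(g.astype(float),[q[:,1],q[:,0]],order=1)
best=[]
for x in np.arange(.508,.534,.001):
    for y in np.arange(-.414,-.392,.001):
        best.append((samp((x,y),.0295).mean()-0.5*samp((x,y),.025).mean(),x,y))
best.sort(); print(best[-5:])
C=np.mean(best[-5:],0)[1:]; print(C,proj([[*C,.042]]))
# angular profile of top at radii
for r in(.010,.013,.016,.019): 
    p=samp(C,r); print(r,[(int(np.degrees(x)),int(y)) for x,y in zip(a,p) if y<135 or y>180])
def P(u,v): return onplane(u,v,.042)
for n,(u,v) in dict(bright=(315.5,209.4),dark=(313.5,210.7)).items(): T=P(u,v)[:2]-C; print(n,T,np.degrees(np.arctan2(T[1],T[0])))
# side wall dark label: sample at z=.021, r=.031
pts=np.stack([C[0]+.031*np.cos(a),C[1]+.031*np.sin(a),np.full_like(a,.03)],-1); q=proj(pts)
print([(int(np.degrees(x)),int(y)) for x,y in zip(a,map_coordinates(g.astype(float),[q[:,1],q[:,0]],order=1))])
E
```

```text
[(np.float64(95.77932900400072), np.float64(0.525), np.float64(-0.40499999999999997)), (np.float64(96.3920720943889), np.float64(0.524), np.float64(-0.40399999999999997)), (np.float64(96.72645683135441), np.float64(0.525), np.float64(-0.40299999999999997)), (np.float64(96.89925787380521), np.float64(0.526), np.float64(-0.40399999999999997)), (np.float64(97.9669335581721), np.float64(0.525), np.float64(-0.40399999999999997))]
[ 0.525 -0.404] [[317.06537502 207.98973999]]
0.01 [(93, 180), (96, 182), (99, 185), (102, 187), (105, 191), (108, 194), (111, 198), (114, 202), (117, 205), (119, 207), (123, 208), (126, 208), (129, 209), (132, 209), (135, 209), (138, 209), (141, 209), (144, 209), (147, 209), (150, 207), (153, 205), (156, 197), (159, 190), (162, 183)]
0.013 [(129, 184), (132, 190), (135, 196), (138, 202), (141, 200), (144, 197), (147, 195), (150, 192), (153, 189), (156, 187), (159, 184)]
0.016 [(123, 131), (126, 128), (129, 132), (147, 183), (150, 180)]
0.019 [(117, 126), (119, 123), (123, 120), (126, 116), (129, 112), (132, 108), (135, 120), (138, 134)]
bright [-0.00596352  0.00
[... 779 characters left out ...]
34), (186, 137), (189, 141), (192, 143), (195, 145), (198, 145), (201, 142), (204, 139), (207, 139), (210, 144), (213, 153), (216, 159), (219, 161), (222, 164), (225, 164), (228, 162), (230, 161), (234, 160), (237, 157), (239, 157), (243, 158), (246, 159), (248, 165), (252, 174), (255, 179), (258, 183), (261, 185), (264, 187), (267, 189), (270, 193), (273, 198), (276, 201), (279, 199), (282, 192), (285, 187), (288, 184), (291, 185), (294, 187), (297, 191), (300, 198), (303, 185), (306, 175), (309, 171), (312, 170), (315, 174), (318, 177), (321, 179), (324, 178), (327, 180), (330, 184), (333, 186), (336, 181), (339, 176), (342, 173), (345, 171), (348, 170), (351, 174), (354, 177), (357, 180)]
```

```bash
python3 - <<'E'
from h import *
im,d=load('scene'); cv2.imwrite('pics/sctin.png',cv2.resize(im[216:246,268:298],None,fx=18,fy=18,interpolation=cv2.INTER_CUBIC))
for th in range(140,200,9):
    a=np.radians(th); print(th,proj([[.524+.031*np.cos(a),-.4035+.031*np.sin(a),.021]],'scene').round(1))
E
```

```text
140 [[274.5 231. ]]
149 [[274.4 231.6]]
158 [[274.5 232.3]]
167 [[274.8 232.9]]
176 [[275.4 233.6]]
185 [[276.1 234.1]]
194 [[276.9 234.7]]
```

View pics/sctin.png

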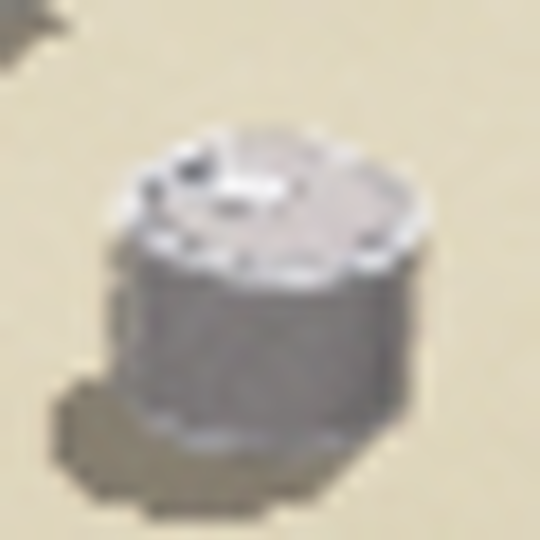

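```bash
python3 - <<'E'
from h import *
f=lambda x,y: onplane(268+(x+.5)/18-.5,216+(y+.5)/18-.5,.042,'scene')[:2]
C=f(274,206);print('C',C)
for p in [(195,170),(250,188),(225,180),(152,188)]:
    T=f(*p)-C; print(p,f(*p),np.degrees(np.arctan2(T[1],T[0])))
T=f(195,170)-f(265,190);print(np.degrees(np.arctan2(T[1],T[0])))
E
```

```text
C [ 0.52281179 -0.40314192]
(195, 170) [ 0.51649604 -0.38275179] 107.21014273938881
(250, 188) [ 0.52252533 -0.39442485] 91.88217405576697
(225, 180) [ 0.51975001 -0.38919896] 102.38521806096674
(152, 188) [ 0.50447659 -0.38539296] 135.93078136476143
121.15765097950369
```

```bash
python3 plan.py 0.523 -0.4035 0.09 30 35
```

```text
t 7.0 pos [ 0.3955 -0.3085  0.1302] yaw 29.7 tilt 1.19 F [ 0.11 -0.27  0.19] gap 0.588 q [-0.68  0.34  1.97 -0.01  0.81 -1.2 ] rows 5
[12.7, 29.0, 8.7] [0.0041, -0.0007, -0.0011]
[12.7, 29.0, 8.5] [0.0041, -0.0007, -0.0011]
[12.7, 29.1, 8.4] [0.0041, -0.0007, -0.0011]
[12.6, 29.1, 8.3] [0.0041, -0.0007, -0.0011]
[12.6, 29.2, 8.2] [0.0041, -0.0007, -0.0011]
```

Call:
send_rows(
  plan=[
    [[12.7, 29, 6, 0.004, 0, 0, 1], [12.7, 29, 6, 0.004, 0, 0, 1], [12.7, 29, 6, 0.004, 0, 0, 1], [12.7, 25, 6, 0.004, 0, 0, 1], [0, 0, 0, 0.004, 0, 0, 1]],
  ],
)

```text
clock: 7.42
eef_pos: [0.4954, -0.3788, 0.1068]
eef_rot: [-0.003, 0.968, 0.249, 0.001]
wrist_force: [-0.1, 0.2, 0.2]
finger_gap: 0.97
```

```bash
python3 plan.py 0.523 -0.4035 0.06 30 10
```

```text
t 7.42 pos [ 0.4954 -0.3788  0.1068] yaw 28.89 tilt 0.39 F [-0.14  0.23  0.25] gap 0.97 q [-0.67  0.54  1.69  0.01  0.91 -1.18] rows 6
[2.0, 5.9, 7.8] [-0.001, -0.0005, -0.0032]
[2.0, 5.9, 7.8] [-0.001, -0.0005, -0.0032]
[2.0, 5.9, 7.8] [-0.001, -0.0005, -0.0032]
[2.0, 5.9, 7.8] [-0.001, -0.0005, -0.0032]
[2.0, 5.9, 7.8] [-0.001, -0.0005, -0.0032]
[1.9, 5.9, 7.8] [-0.001, -0.0005, -0.0032]
```

Call:
send_rows(
  plan=[
    [[2.5, 9, 5, -0.001, 0, -0.004, 1], [2.5, 9, 5, -0.001, 0, -0.004, 1], [2.5, 9, 5, -0.001, 0, -0.004, 1], [2, 6, 5, 0, 0, 0, 1], [0, 0, 0, 0, 0, 0, 1]],
  ],
)

```text
clock: 7.83
eef_pos: [0.5207, -0.3988, 0.0843]
eef_rot: [-0.004, 0.967, 0.254, -0.0]
wrist_force: [1.4, -0.1, -0.3]
finger_gap: 1.0
```

```bash
python3 plan.py 0.523 -0.4035 0.04 30 10;  python3 - <<'E'
from h import *
im,d=grab('scene')
cv2.imwrite('pics/sc7.png',cv2.resize(im[170:270,220:350],None,fx=6,fy=6,interpolation=cv2.INTER_CUBIC))
E
```

```text
t 7.83 pos [ 0.5207 -0.3988  0.0843] yaw 29.42 tilt 0.51 F [ 1.42 -0.07 -0.26] gap 1.0 q [-0.67  0.61  1.62  0.01  0.92 -1.19] rows 5
[-0.1, 1.1, 8.9] [-0.0017, -0.0003, -0.002]
[-0.1, 1.1, 8.9] [-0.0017, -0.0003, -0.002]
[-0.1, 1.1, 8.9] [-0.0017, -0.0003, -0.002]
[-0.1, 1.1, 8.9] [-0.0017, -0.0003, -0.002]
[-0.1, 1.1, 8.9] [-0.0017, -0.0003, -0.002]
```

View pics/sc7.png

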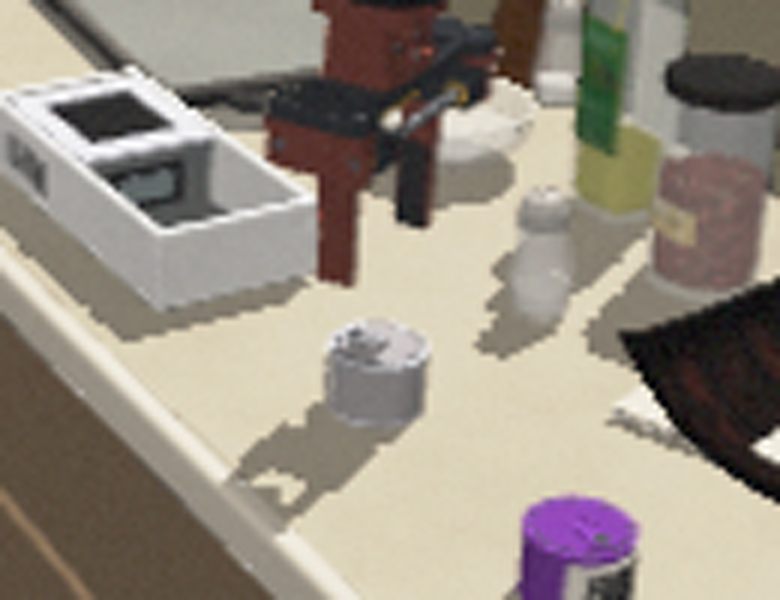

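```bash
python3 - <<'E'
from h import *
for z in(.084,.094,.104):
    q=proj([[.5207,-.3988,z],[.5207+.044*.87,-.3988+.044*.49,z],[.5207-.044*.87,-.3988-.044*.49,z]],'scene'); print(z,((q-[220,170])*6).round())
E
```

```text
0.084 [[373. 278.]
 [407. 252.]
 [338. 307.]]
0.094 [[374. 264.]
 [407. 237.]
 [339. 291.]]
0.104 [[375. 249.]
 [408. 223.]
 [339. 276.]]
```

Call:
send_rows(
  plan=[
    [[0, 2, 8, -0.002, 0, -0.002, 1], [0, 2, 9, -0.002, 0, -0.002, 1], [0, 1, 9, -0.002, 0, -0.002, 1], [0, 1, 9, 0, 0, 0, 1], [0, 0, 0, 0, 0, 0, 1]],
  ],
)

```text
clock: 8.3
eef_pos: [0.5221, -0.4029, 0.0468]
eef_rot: [-0.002, 0.966, 0.257, 0.0]
wrist_force: [0.1, -0.3, -0.5]
finger_gap: 1.001
```

```bash
python3 plan.py 0.523 -0.4035 0.0 30 8;  python3 - <<'E'
from h import *
im,d=grab('scene')
cv2.imwrite('pics/sc8.png',cv2.resize(im[170:270,220:350],None,fx=6,fy=6,interpolation=cv2.INTER_CUBIC))
E
```

```text
t 8.3 pos [ 0.5221 -0.4029  0.0468] yaw 29.76 tilt 0.19 F [ 0.15 -0.26 -0.46] gap 1.001 q [-0.68  0.67  1.63  0.    0.85 -1.2 ] rows 6
[0.1, 0.2, 7.8] [-0.0005, -0.0002, -0.0007]
[0.1, 0.2, 7.8] [-0.0005, -0.0002, -0.0007]
[0.1, 0.2, 7.8] [-0.0005, -0.0002, -0.0007]
[0.1, 0.2, 7.8] [-0.0005, -0.0002, -0.0007]
[0.1, 0.2, 7.8] [-0.0005, -0.0002, -0.0007]
[0.1, 0.2, 7.8] [-0.0005, -0.0002, -0.0007]
```

View pics/sc8.png

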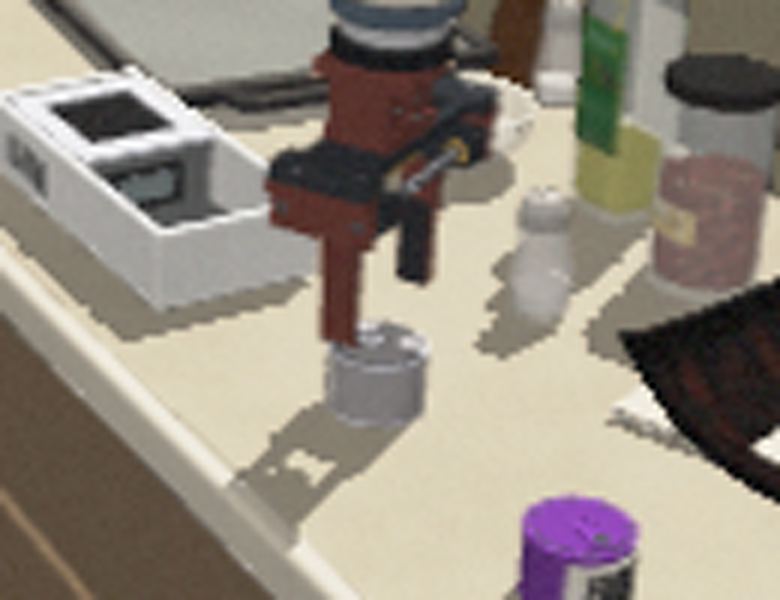

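Call:
send_rows(
  plan=[
    [[0, 0.5, 9, 0, 0, -0.001, 1], [0, 0.5, 9, 0, 0, -0.001, 1], [0, 0, 9, 0, 0, -0.001, 1], [0, 0, 9, 0, 0, 0, 1], [0, 0, 5, 0, 0, 0, 1]],
  ],
)

```text
clock: 8.77
eef_pos: [0.5235, -0.4045, 0.0038]
eef_rot: [-0.001, 0.966, 0.258, 0.001]
wrist_force: [-0.8, -0.2, -0.1]
finger_gap: 1.0
```

```bash
python3 plan.py 0.523 -0.4035 -0.010 30 8;  python3 - <<'E'
from h import *
im,d=grab('scene')
cv2.imwrite('pics/sc9.png',cv2.resize(im[170:270,220:350],None,fx=6,fy=6,interpolation=cv2.INTER_CUBIC))
E
```

```text
t 8.77 pos [ 0.5235 -0.4045  0.0038] yaw 29.93 tilt 0.14 F [-0.78 -0.22 -0.15] gap 1.0 q [-0.68  0.73  1.63  0.    0.78 -1.2 ] rows 2
[0.0, -0.6, 6.9] [-0.0003, -0.0012, -0.0006]
[0.0, -0.6, 6.9] [-0.0003, -0.0012, -0.0006]
```

View pics/sc9.png

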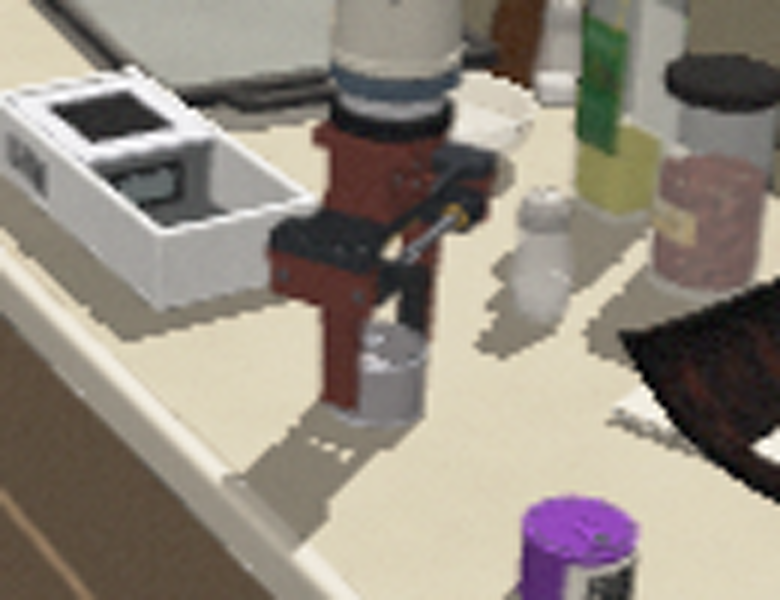

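Call:
send_rows(
  plan=[
    [[0, -0.5, 6, 0, -0.001, 0, 1], [0, -0.5, 5, 0, -0.001, 0, 1], [0, 0, 1, 0, 0, 0, 1]],
  ],
)

```text
clock: 9.07
eef_pos: [0.5224, -0.4031, -0.0107]
eef_rot: [-0.001, 0.966, 0.258, -0.001]
wrist_force: [-0.3, -0.5, -0.4]
finger_gap: 1.0
```

Call:
send_rows(
  plan=[
    [[0, 0, 0, 0, 0, 0, 0.5], [0, 0, 0, 0, 0, 0, 0.5], [0, 0, 0, 0, 0, 0, 0.5], [0, 0, 0, 0, 0, 0, 0.5], [0, 0, 0, 0, 0, 0, 0.5]],
  ],
  newtons=20,
)

```text
clock: 9.48
eef_pos: [0.5229, -0.4032, -0.0103]
eef_rot: [-0.001, 0.966, 0.258, -0.0]
wrist_force: [0.2, -0.1, -2.2]
finger_gap: 0.691
```

Call:
send_rows(
  plan=[
    [[0, 0, 0, 0, 0, 0, 0.3], [0, 0, -5, 0, 0, 0, 0.3], [0, 0, -15, 0, 0, 0, 0.3], [0, 0, -25, 0, 0, 0, 0.3], [0, 0, -25, 0, 0, 0, 0.3]],
  ],
  newtons=20,
)

```text
clock: 9.9
eef_pos: [0.5191, -0.4003, 0.0579]
eef_rot: [-0.005, 0.966, 0.258, -0.004]
wrist_force: [0.2, -0.4, -1.9]
finger_gap: 0.695
```

```bash
python3 plan.py 0.513 -0.174 0.1 0.5 25; python3 - <<'E'
from h import *
im,d=grab('scene')
cv2.imwrite('pics/sc10.png',cv2.resize(im[170:270,220:350],None,fx=6,fy=6,interpolation=cv2.INTER_CUBIC))
E
```

```text
t 9.9 pos [ 0.5191 -0.4003  0.0579] yaw 29.93 tilt 0.76 F [ 0.23 -0.37 -1.89] gap 0.695 q [-0.68  0.65  1.63  0.    0.88 -1.2 ] rows 10
[10.7, -20.0, -4.0] [-0.0011, 0.0008, 0.0514]
[9.7, -20.5, -4.0] [-0.0011, 0.0008, 0.0514]
[8.7, -21.0, -4.0] [-0.0011, 0.0008, 0.0514]
[7.6, -21.4, -4.1] [-0.0011, 0.0008, 0.0514]
[6.5, -21.7, -4.1] [-0.0011, 0.0008, 0.0514]
[5.3, -22.0, -4.1] [-0.0011, 0.0008, 0.0514]
[4.2, -22.3, -4.1] [-0.0011, 0.0008, 0.0514]
[3.1, -22.4, -4.1] [-0.0011, 0.0008, 0.0514]
[1.9, -22.6, -4.2] [-0.0011, 0.0008, 0.0514]
[0.8, -22.6, -4.2] [-0.0011, 0.0008, 0.0514]
```

View pics/sc10.png

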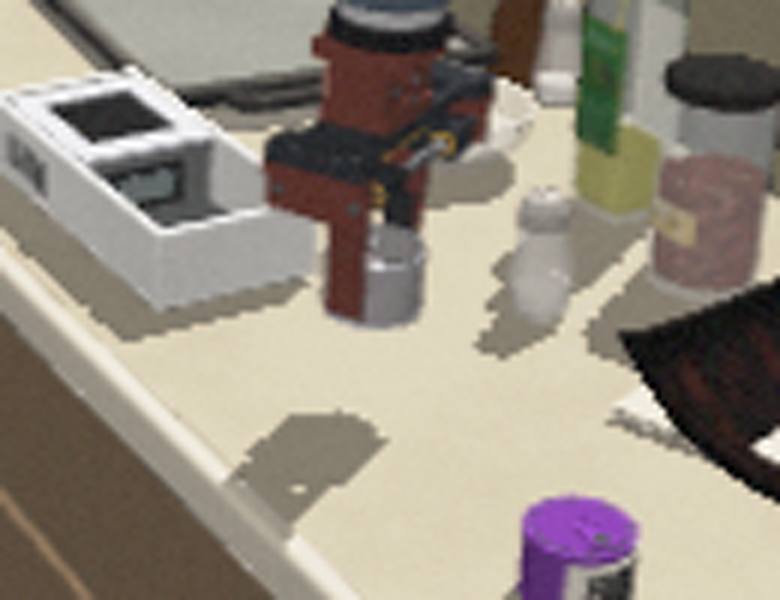

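Call:
send_rows(
  plan=[
    [[0, -5, -25, 0, 0, 0.02, 0.3], [10, -20, -12, -0.002, 0.001, 0.05, 0.3], [9, -20, -2, -0.002, 0.001, 0.05, 0.3], [8, -21, 0, -0.002, 0.001, 0.05, 0.3], [7, -21, 0, -0.002, 0, 0.05, 0.3]],
  ],
)

```text
clock: 10.37
eef_pos: [0.5194, -0.3133, 0.1127]
eef_rot: [0.007, 0.99, 0.144, 0.006]
wrist_force: [-0.1, 0.3, -2.7]
finger_gap: 0.69
```

```bash
python3 plan.py 0.513 -0.174 0.1 0.5 25
```

```text
t 10.37 pos [ 0.5194 -0.3133  0.1127] yaw 16.56 tilt 1.02 F [-0.11  0.3  -2.73] gap 0.69 q [-0.56  0.5   1.74 -0.    0.88 -0.85] rows 6
[5.6, -22.6, 1.8] [0.0023, -0.002, 0.0467]
[4.5, -22.8, 1.9] [0.0023, -0.002, 0.0467]
[3.5, -23.0, 1.9] [0.0023, -0.002, 0.0467]
[2.4, -23.1, 2.0] [0.0023, -0.002, 0.0467]
[1.3, -23.2, 2.0] [0.0023, -0.002, 0.0467]
[0.2, -23.2, 2.1] [0.0023, -0.002, 0.0467]
```

Call:
send_rows(
  plan=[
    [[5.5, -22.5, 1, 0.002, -0.002, 0.047, 0.3], [4.5, -23, 1, 0.002, -0.002, 0.047, 0.3], [3.5, -23, 1, 0.002, -0.002, 0.047, 0.3], [2.4, -23, 1, 0.002, -0.002, 0.047, 0.3], [1, -22, 1, 0.002, -0.002, 0.047, 0.3]],
  ],
)

```text
clock: 10.78
eef_pos: [0.515, -0.1942, 0.1121]
eef_rot: [0.004, 1.0, 0.02, 0.004]
wrist_force: [0.5, 0.2, -2.2]
finger_gap: 0.69
```

```bash
python3 plan.py 0.513 -0.174 0.09 0.5 10
```

```text
t 10.78 pos [ 0.515  -0.1942  0.1121] yaw 2.3 tilt 0.65 F [ 0.53  0.21 -2.15] gap 0.69 q [-0.38  0.44  1.87 -0.    0.83 -0.42] rows 4
[-0.4, -5.1, 5.5] [0.0018, -0.0022, 0.0078]
[-0.4, -5.1, 5.5] [0.0018, -0.0022, 0.0078]
[-0.4, -5.1, 5.5] [0.0018, -0.0022, 0.0078]
[-0.4, -5.1, 5.5] [0.0018, -0.0022, 0.0078]
```

Call:
send_rows(
  plan=[
    [[0, -8, 3, 0.002, -0.002, 0.01, 0.3], [0, -4, 3, 0.002, -0.002, 0.01, 0.3], [0, -1, 2, 0.002, -0.002, 0, 0.3], [0, 0, 0, 0, 0, 0, 0.3]],
  ],
)

```text
clock: 11.12
eef_pos: [0.5146, -0.1767, 0.1064]
eef_rot: [0.001, 1.0, 0.011, 0.002]
wrist_force: [-0.2, 0.5, -2.2]
finger_gap: 0.694
```

```bash
python3 plan.py 0.513 -0.174 0.06 0.5 8;python3 - <<'E'
from h import *
im,d=grab('scene')
cv2.imwrite('pics/sc11.png',cv2.resize(im[150:240,195:315],None,fx=6,fy=6,interpolation=cv2.INTER_CUBIC))
E
```

```text
t 11.12 pos [ 0.5146 -0.1767  0.1064] yaw 1.21 tilt 0.27 F [-0.21  0.46 -2.19] gap 0.694 q [-0.35  0.44  1.88  0.    0.82 -0.37] rows 6
[-0.3, -0.5, 7.7] [0.0002, -0.0008, 0.0021]
[-0.3, -0.5, 7.7] [0.0002, -0.0008, 0.0021]
[-0.3, -0.5, 7.7] [0.0002, -0.0008, 0.0021]
[-0.3, -0.5, 7.7] [0.0002, -0.0008, 0.0021]
[-0.3, -0.5, 7.7] [0.0002, -0.0008, 0.0021]
[-0.3, -0.5, 7.7] [0.0002, -0.0008, 0.0021]
```

View pics/sc11.png

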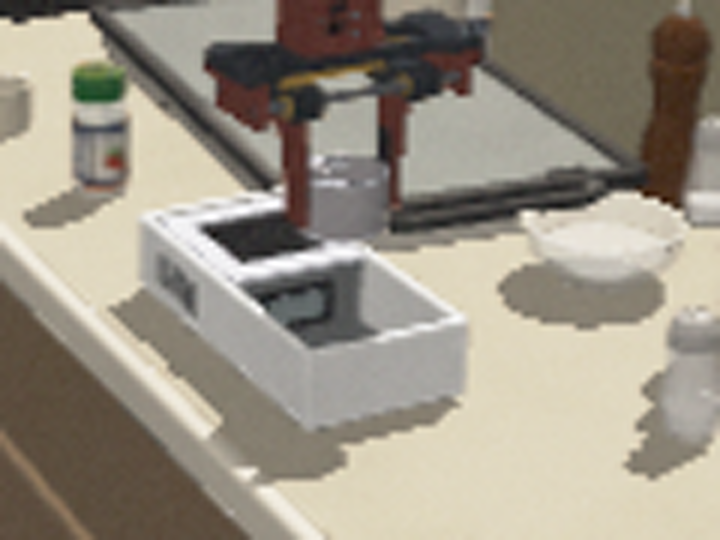

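Call:
send_rows(
  plan=[
    [[-0.3, -0.5, 8, 0, -0.001, 0.002, 0.3], [-0.3, -0.5, 8, 0, -0.001, 0.002, 0.3], [-0.3, -0.5, 8, 0, -0.001, 0.002, 0.3], [-0.3, -0.5, 8, 0, 0, 0.002, 0.3], [0, 0, 5, 0, 0, 0, 0.3]],
  ],
)

```text
clock: 11.58
eef_pos: [0.5146, -0.1782, 0.0671]
eef_rot: [0.001, 1.0, 0.005, 0.002]
wrist_force: [-0.0, -0.3, -1.6]
finger_gap: 0.693
```

```bash
python3 plan.py 0.513 -0.174 0.03 0.5 6;python3 - <<'E'
from h import *
im,d=grab('scene')
cv2.imwrite('pics/sc12.png',cv2.resize(im[150:240,195:315],None,fx=6,fy=6,interpolation=cv2.INTER_CUBIC))
E
```

```text
t 11.58 pos [ 0.5146 -0.1782  0.0671] yaw 0.53 tilt 0.3 F [-0.01 -0.32 -1.56] gap 0.693 q [-0.35  0.5   1.89 -0.    0.74 -0.36] rows 7
[-0.2, -0.6, 5.3] [0.0004, -0.0006, 0.0001]
[-0.2, -0.6, 5.3] [0.0004, -0.0006, 0.0001]
[-0.2, -0.6, 5.3] [0.0004, -0.0006, 0.0001]
[-0.2, -0.6, 5.3] [0.0004, -0.0006, 0.0001]
[-0.2, -0.6, 5.3] [0.0004, -0.0006, 0.0001]
[-0.2, -0.6, 5.3] [0.0004, -0.0006, 0.0001]
[-0.2, -0.6, 5.3] [0.0004, -0.0006, 0.0001]
```

View pics/sc12.png

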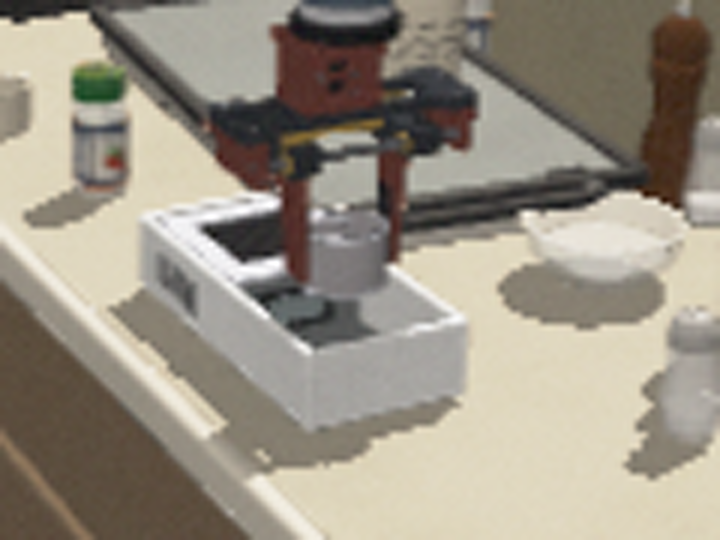

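Call:
send_rows(
  plan=[
    [[-0.4, -1, 5, 0, -0.001, 0, 0.3], [-0.4, -1, 6, 0, -0.001, 0, 0.3], [-0.3, -1, 6, 0, -0.001, 0, 0.3], [0, -0.5, 6, 0, 0, 0, 0.3], [0, 0, 6, 0, 0, 0, 0.3]],
  ],
)

```text
clock: 12.05
eef_pos: [0.5131, -0.1745, 0.0345]
eef_rot: [0.001, 1.0, 0.005, 0.0]
wrist_force: [-0.2, -0.8, -1.4]
finger_gap: 0.691
```

Call:
send_rows(
  plan=[
    [[0, -0.5, 6, 0, -0.001, 0, 0.3], [0, 0, 6, 0, -0.001, 0, 0.3], [0, 0, 6, 0, 0, 0, 0.3], [0, 0, 4, 0, 0, 0, 0.3], [0, 0, 0, 0, 0, 0, 0.3]],
  ],
)

```text
clock: 12.47
eef_pos: [0.5125, -0.1736, 0.0087]
eef_rot: [0.001, 1.0, 0.005, -0.002]
wrist_force: [-0.0, 0.6, -1.8]
finger_gap: 0.691
```

```bash
python3 plan.py 0.513 -0.174 -0.003 0.5 2
```

```text
t 12.47 pos [ 0.5125 -0.1736  0.0087] yaw 0.55 tilt 0.24 F [-0.04  0.56 -1.76] gap 0.691 q [-0.35  0.6   1.91 -0.01  0.63 -0.35] rows 6
[0.1, 0.1, 1.9] [0.0003, 0.0006, 0.0001]
[0.1, 0.1, 1.9] [0.0003, 0.0006, 0.0001]
[0.1, 0.1, 1.9] [0.0003, 0.0006, 0.0001]
[0.1, 0.1, 1.9] [0.0003, 0.0006, 0.0001]
[0.1, 0.1, 1.9] [0.0003, 0.0006, 0.0001]
[0.1, 0.1, 1.9] [0.0003, 0.0006, 0.0001]
```

Call:
send_rows(
  plan=[
    [[0, 0, 2.5, 0, 0, 0, 0.3], [0, 0, 2.5, 0, 0, 0, 0.3], [0, 0, 2, 0, 0, 0, 0.3], [0, 0, 1.5, 0, 0, 0, 0.3], [0, 0, 0, 0, 0, 0, 0.3]],
  ],
)

```text
clock: 12.88
eef_pos: [0.5129, -0.1739, -0.0004]
eef_rot: [0.001, 1.0, 0.005, -0.001]
wrist_force: [0.1, -1.4, -2.3]
finger_gap: 0.69
```

Call:
send_rows(
  plan=[
    [[0, 0, 1, 0, 0, 0, 0.3], [0, 0, 1, 0, 0, 0, 0.3], [0, 0, 0, 0, 0, 0, 0.3]],
  ],
)

```text
clock: 13.13
eef_pos: [0.5132, -0.174, -0.0023]
eef_rot: [0.001, 1.0, 0.005, -0.001]
wrist_force: [1.2, -0.6, -1.0]
finger_gap: 0.689
```

Call:
send_rows(
  plan=[
    [[0, 0, 1, 0, 0, 0, 0.3], [0, 0, 0, 0, 0, 0, 0.3]],
  ],
)

```text
clock: 13.3
eef_pos: [0.5134, -0.1741, -0.0032]
eef_rot: [0.001, 1.0, 0.005, -0.001]
wrist_force: [0.3, -0.1, -1.6]
finger_gap: 0.692
```

Call:
send_rows(
  plan=[
    [[0, 0, 0.8, 0, 0, 0, 0.3], [0, 0, 0, 0, 0, 0, 0.3]],
  ],
)

```text
clock: 13.47
eef_pos: [0.5135, -0.1741, -0.0039]
eef_rot: [0.001, 1.0, 0.005, -0.001]
wrist_force: [-0.8, -0.4, -2.6]
finger_gap: 0.696
```

Call:
send_rows(
  plan=[
    [[0, 0, 0.8, 0, 0, 0, 0.3], [0, 0, 0, 0, 0, 0, 0.3]],
  ],
)

```text
clock: 13.63
eef_pos: [0.5136, -0.1742, -0.0045]
eef_rot: [0.001, 1.0, 0.005, -0.001]
wrist_force: [-0.6, -0.0, -2.1]
finger_gap: 0.696
```

Call:
send_rows(
  plan=[
    [[0, 0, 0.8, 0, 0, 0, 0.3], [0, 0, 0, 0, 0, 0, 0.3]],
  ],
)

```text
clock: 13.8
eef_pos: [0.5137, -0.1743, -0.0045]
eef_rot: [0.001, 1.0, 0.005, -0.001]
wrist_force: [0.0, -0.6, -2.0]
finger_gap: 0.693
```

Call:
send_rows(
  plan=[
    [[0, 0, 0.8, 0, 0, 0, 0.3], [0, 0, 0, 0, 0, 0, 0.3], [0, 0, 0, 0, 0, 0, 0.3]],
  ],
)

```text
clock: 14.05
eef_pos: [0.5139, -0.1743, -0.0045]
eef_rot: [0.002, 1.0, 0.005, -0.0]
wrist_force: [0.2, 0.2, -1.1]
finger_gap: 0.69
```

Call:
send_rows(
  plan=[
    [[0, 0, 1, 0, 0, 0, 0.3], [0, 0, 0.5, 0, 0, 0, 0.3]],
  ],
)

```text
clock: 14.22
eef_pos: [0.514, -0.1744, -0.0047]
eef_rot: [0.002, 1.0, 0.005, -0.0]
wrist_force: [-2.5, 1.0, 7.4]
finger_gap: 0.69
```

Call:
send_rows(
  plan=[
    [[0, 0, -0.5, 0, 0, 0, 0.7], [0, 0, 0, 0, 0, 0, 0.74], [0, 0, 0, 0, 0, 0, 0.78], [0, 0, 0, 0, 0, 0, 0.78]],
  ],
)

```text
clock: 14.55
eef_pos: [0.5146, -0.1745, -0.0042]
eef_rot: [0.002, 1.0, 0.005, 0.0]
wrist_force: [0.4, 0.2, -0.2]
finger_gap: 0.776
```

```bash
python3 plan.py 0.513 -0.174 0.09 0.5 8|head -1;python3 - <<'E'
from h import *
im,d=grab('scene')
cv2.imwrite('pics/sc13.png',cv2.resize(im[150:240,195:315],None,fx=6,fy=6,interpolation=cv2.INTER_CUBIC))
E
```

```text
t 14.55 pos [ 0.5146 -0.1745 -0.0042] yaw 0.55 tilt 0.2 F [ 0.38  0.19 -0.23] gap 0.776 q [-0.35  0.63  1.91 -0.01  0.6  -0.35] rows 12
```

View pics/sc13.png

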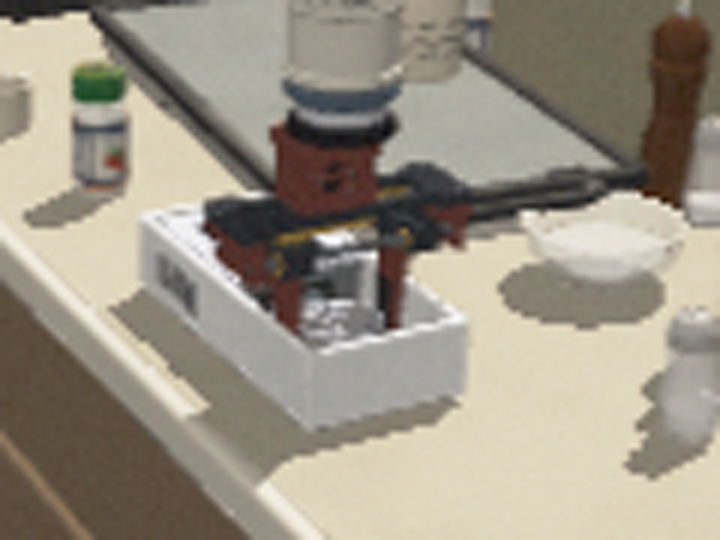

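Tin is down and released between the fingers at (340,320). Rising straight up, then checking the tab direction.

Call:
send_rows(
  plan=[
    [[0, 0, -5, 0, 0, 0, 0.78], [0, 0, -10, 0, 0, 0, 0.78], [0, 0, -20, 0, 0, 0, 0.78], [0, 0, -25, 0, 0, 0, 0.78], [0, 0, -30, 0, 0, 0, 0.78]],
  ],
)

```text
clock: 15.02
eef_pos: [0.5102, -0.1726, 0.0847]
eef_rot: [-0.0, 1.0, 0.005, -0.006]
wrist_force: [0.5, 0.4, -0.3]
finger_gap: 0.779
```

Call:
send_rows(
  plan=[
    [[0, 0, -20, 0, 0, 0, 0.78], [-15, 30, -5, 0, 0, 0, 0.78], [-25, 30, 0, 0, 0, 0, 0.78], [-30, 25, 0, 0, 0, 0, 0.78], [-30, 25, 0, 0, 0, 0, 0.78]],
  ],
)

```text
clock: 15.43
eef_pos: [0.42, -0.2861, 0.1239]
eef_rot: [0.004, 1.0, 0.01, 0.004]
wrist_force: [0.4, -1.1, -0.4]
finger_gap: 0.775
```

```bash
python3 plan.py 0.513 -0.174 0.09 0.5 8|head -1;python3 - <<'E'
from h import *
im,d=grab('scene')
cv2.imwrite('pics/sc14.png',cv2.resize(im[175:235,210:290],None,fx=9,fy=9,interpolation=cv2.INTER_CUBIC))
im,d=grab('top'); 
cv2.imwrite('pics/top3.png',im)
cv2.imwrite('pics/top3c.png',cv2.resize(im[185:235,205:285],None,fx=9,fy=9,interpolation=cv2.INTER_CUBIC))
E
```

```text
t 15.43 pos [ 0.42   -0.2861  0.1239] yaw 1.18 tilt 0.66 F [ 0.41 -1.07 -0.44] gap 0.775 q [-0.62  0.36  1.95 -0.    0.82 -0.64] rows 19
```

View pics/sc14.png

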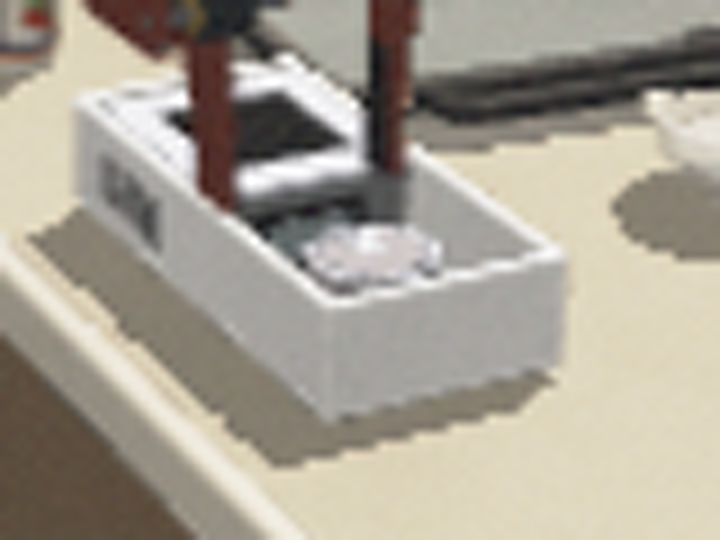

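View pics/top3c.png

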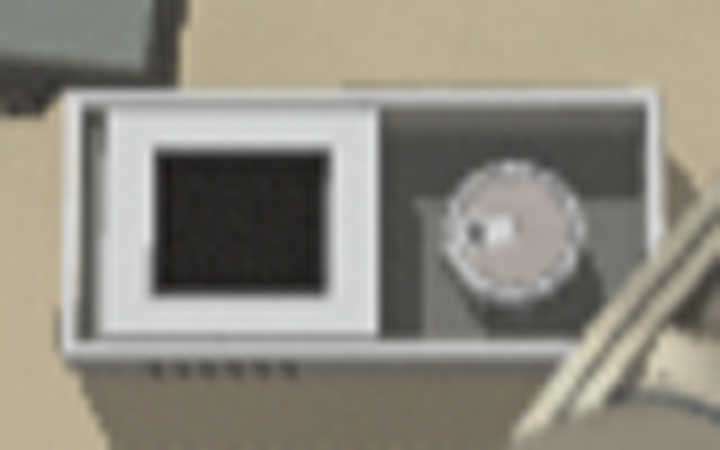

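```bash
python3 - <<'E'
from h import *
f=lambda x,y: onplane(205+(x+.5)/9-.5,185+(y+.5)/9-.5,.048)[:2]
from scipy.ndimage import map_coordinates
im=cv2.imread('pics/top3.png'); g=cv2.cvtColor(im,cv2.COLOR_BGR2GRAY).astype(float)
a=np.radians(np.arange(0,360,3))
def samp(c,r):
    q=proj(np.stack([c[0]+r*np.cos(a),c[1]+r*np.sin(a),np.full_like(a,.048)],-1)); return map_coordinates(g,[q[:,1],q[:,0]],order=1).mean()
b=sorted((samp((x,y),.0295)-samp((x,y),.034),x,y) for x in np.arange(.5,.526,.0005) for y in np.arange(-.19,-.16,.0005))[-8:]
C=np.mean(b,0)[1:]; print(C,f(515,230))
for p in [(477,233),(497,231)]:
    T=f(*p)-C; print(f(*p),np.degrees(np.arctan2(T[1],T[0])))
T=f(477,233)-f(500,231); print(np.degrees(np.arctan2(T[1],T[0])))
E
```

```text
Traceback (most recent call last):
  File "h.py", line 24, in proj
    K,Rm,t=cam(n); q=(np.atleast_2d(p)-t)@Rm; return (q/q[:,2:])@K.T[:,:2]
           ~~~^^^
  File "h.py", line 18, in cam
    c=robot.calibration(n); return np.array(c['camera_matrix']),rot(c['orientation']).as_matrix(),np.array(c['position'])
ValueError: time passes only in moves, steps and waits
```

```bash
sed -i 's/^def cam(/import functools\n@functools.lru_cache(None)\ndef cam(/' h.py; python3 - <<'E'
from h import *
f=lambda x,y: onplane(205+(x+.5)/9-.5,185+(y+.5)/9-.5,.048)[:2]
from scipy.ndimage import map_coordinates
im=cv2.imread('pics/top3.png'); g=cv2.cvtColor(im,cv2.COLOR_BGR2GRAY).astype(float)
a=np.radians(np.arange(0,360,3))
def samp(c,r):
    q=proj(np.stack([c[0]+r*np.cos(a),c[1]+r*np.sin(a),np.full_like(a,.048)],-1)); return map_coordinates(g,[q[:,1],q[:,0]],order=1).mean()
b=sorted((samp((x,y),.0295)-samp((x,y),.034),x,y) for x in np.arange(.5,.526,.0005) for y in np.arange(-.19,-.16,.0005))[-8:]
C=np.mean(b,0)[1:]; print(C,f(515,230))
for p in [(477,233),(497,231)]:
    T=f(*p)-C; print(f(*p),np.degrees(np.arctan2(T[1],T[0])))
T=f(477,233)-f(500,231); print(np.degrees(np.arctan2(T[1],T[0])))
print(robot.sense()['clock'])
E
python3 plan.py 0.512 -0.056 0.09 0.5 30
```

```text
[ 0.5130625 -0.1760625] [ 0.51307259 -0.17649425]
[ 0.51154135 -0.15921795] 95.16012215620327
[ 0.51254217 -0.16830901] 93.83931408978643
95.52870718744923
15.5333
t 15.53 pos [ 0.417  -0.2876  0.1235] yaw 0.85 tilt 0.55 F [0.19 0.35 0.78] gap 0.779 q [-0.63  0.36  1.95 -0.    0.82 -0.64] rows 9
[10.9, -25.6, 3.6] [0.0008, -0.0007, 0.0007]
[10.9, -25.6, 3.6] [0.0008, -0.0007, 0.0007]
[10.9, -25.6, 3.6] [0.0008, -0.0007, 0.0007]
[10.9, -25.6, 3.6] [0.0008, -0.0007, 0.0007]
[10.9, -25.6, 3.7] [0.0008, -0.0007, 0.0007]
[10.8, -25.6, 3.7] [0.0008, -0.0007, 0.0007]
[10.8, -25.6, 3.7] [0.0008, -0.0007, 0.0007]
[10.8, -25.6, 3.7] [0.0008, -0.0007, 0.0007]
[10.8, -25.6, 3.7] [0.0008, -0.0007, 0.0007]
```

Call:
send_rows(
  plan=[
    [[11, -25.6, 2, 0.001, -0.001, 0, 0], [11, -25.6, 2, 0.001, -0.001, 0, 0], [11, -25.6, 2, 0.001, -0.001, 0, 0], [11, -25.6, 2, 0.001, -0.001, 0, 0], [11, -25.6, 2, 0.001, -0.001, 0, 0]],
  ],
  newtons=20,
)

```text
clock: 15.95
eef_pos: [0.4723, -0.1606, 0.1174]
eef_rot: [0.003, 1.0, -0.0, 0.004]
wrist_force: [-0.6, 0.4, -0.7]
finger_gap: 0.441
```

Call:
send_rows(
  plan=[
    [[11, -25.6, 2, 0.001, -0.001, 0, 0], [11, -25.6, 2, 0.001, -0.001, 0, 0], [8, -20, 2, 0.001, -0.001, 0, 0], [0, -8, 2, 0, 0, 0, 0], [0, 0, 0, 0, 0, 0, 0]],
  ],
)

```text
clock: 16.37
eef_pos: [0.5071, -0.0706, 0.112]
eef_rot: [0.001, 1.0, 0.003, 0.004]
wrist_force: [-0.0, -0.7, 0.6]
finger_gap: 0.06
```

```bash
python3 plan.py 0.513 -0.053 0.05 0.5 10
```

```text
t 16.37 pos [ 0.5071 -0.0706  0.112 ] yaw 0.33 tilt 0.49 F [-0.01 -0.67  0.59] gap 0.06 q [-0.16  0.39  1.95 -0.    0.8  -0.17] rows 7
[0.8, -2.5, 8.9] [0.0003, -0.0012, -0.0004]
[0.8, -2.5, 8.9] [0.0003, -0.0012, -0.0004]
[0.8, -2.5, 8.9] [0.0003, -0.0012, -0.0004]
[0.8, -2.5, 8.9] [0.0003, -0.0012, -0.0004]
[0.8, -2.5, 8.9] [0.0003, -0.0012, -0.0004]
[0.8, -2.5, 8.9] [0.0003, -0.0012, -0.0004]
[0.9, -2.5, 8.9] [0.0003, -0.0012, -0.0004]
```

Call:
send_rows(
  plan=[
    [[1, -4, 9, 0, -0.001, 0, 0], [1, -4, 9, 0, -0.001, 0, 0], [1, -3, 9, 0, -0.001, 0, 0], [1, -2, 9, 0, -0.001, 0, 0], [1, -1, 8, 0, -0.001, 0, 0]],
  ],
)

```text
clock: 16.78
eef_pos: [0.5126, -0.0578, 0.0661]
eef_rot: [0.002, 1.0, 0.002, 0.003]
wrist_force: [-0.2, -1.3, 0.3]
finger_gap: 0.005
```

Call:
send_rows(
  plan=[
    [[0, 0, 6, 0, 0, 0, 0], [0, 0, 4, 0, 0, 0, 0], [0, 0, 0, 0, 0, 0, 0]],
  ],
)

```text
clock: 17.03
eef_pos: [0.5107, -0.0586, 0.0518]
eef_rot: [0.001, 1.0, 0.001, 0.0]
wrist_force: [-0.4, -0.9, 0.2]
finger_gap: 0.008
```

```bash
python3 plan.py 0.513 -0.053 0.042 0.5 2
```

```text
t 17.03 pos [ 0.5107 -0.0586  0.0518] yaw 0.14 tilt 0.15 F [-0.43 -0.88  0.19] gap 0.008 q [-0.14  0.5   1.96 -0.    0.68 -0.14] rows 6
[0.4, -0.9, 1.6] [0.0004, -0.0001, -0.0011]
[0.4, -0.9, 1.6] [0.0004, -0.0001, -0.0011]
[0.4, -0.9, 1.6] [0.0004, -0.0001, -0.0011]
[0.4, -0.9, 1.6] [0.0004, -0.0001, -0.0011]
[0.4, -0.9, 1.6] [0.0004, -0.0001, -0.0011]
[0.4, -0.9, 1.6] [0.0004, -0.0001, -0.0011]
```

Call:
send_rows(
  plan=[
    [[0.5, -2, 3, 0, 0, -0.001, 0], [0.5, -2, 3, 0, 0, -0.001, 0], [0.5, -1, 2.5, 0, 0, -0.001, 0], [0, 0, 1.5, 0, 0, 0, 0], [0, 0, 0, 0, 0, 0, 0]],
  ],
)

```text
clock: 17.45
eef_pos: [0.5125, -0.0539, 0.0412]
eef_rot: [0.001, 1.0, 0.002, 0.0]
wrist_force: [-1.5, -1.8, 2.5]
finger_gap: 0.002
```

Call:
send_rows(
  plan=[
    [[0, 0, 1.5, 0, 0, 0, 0], [0, 0, 0, 0, 0, 0, 0]],
  ],
)

```text
clock: 17.62
eef_pos: [0.5126, -0.0539, 0.0403]
eef_rot: [0.002, 1.0, 0.003, 0.001]
wrist_force: [-2.2, -0.9, 5.7]
finger_gap: 0.006
```

Call:
send_rows(
  plan=[
    [[0, 0, 1.5, 0, 0, 0, 0], [0, 0, 0, 0, 0, 0, 0]],
  ],
)

```text
clock: 17.78
eef_pos: [0.5126, -0.0539, 0.0397]
eef_rot: [0.002, 1.0, 0.003, 0.001]
wrist_force: [-2.6, -0.1, 7.0]
finger_gap: 0.005
```

Call:
send_rows(
  plan=[
    [[0, 6, 0.5, 0, 0, 0, 0], [0, 8, 0.5, 0, 0, 0, 0], [0, 9, 0.5, 0, 0, 0, 0], [0, 9, 0.5, 0, 0, 0, 0], [0, 9, 0.5, 0, 0, 0, 0]],
  ],
)

```text
clock: 18.2
eef_pos: [0.5131, -0.0937, 0.0398]
eef_rot: [0.001, 1.0, 0.004, 0.001]
wrist_force: [-1.4, 2.2, 5.3]
finger_gap: 0.007
```

Call:
send_rows(
  plan=[
    [[0, 9, 0.5, 0, 0, 0, 0], [0, 9, 0.5, 0, 0, 0, 0], [0, 9, 0.5, 0, 0, 0, 0], [0, 9, 0.5, 0, 0, 0, 0], [0, 9, 0.5, 0, 0, 0, 0]],
  ],
)

```text
clock: 18.62
eef_pos: [0.5137, -0.1397, 0.0399]
eef_rot: [0.0, 1.0, 0.003, 0.002]
wrist_force: [-1.9, 2.6, 6.0]
finger_gap: 0.007
```

Lid follows. Target y ≈ -0.176 plus a little over-travel.

Call:
send_rows(
  plan=[
    [[0, 9, 0.6, 0, 0, 0, 0], [0, 9, 0.6, 0, 0, 0, 0], [0, 7, 0.6, 0, 0, 0, 0], [0, 4, 0.6, 0, 0, 0, 0]],
  ],
)

```text
clock: 18.95
eef_pos: [0.5141, -0.1702, 0.0397]
eef_rot: [-0.0, 1.0, 0.003, 0.003]
wrist_force: [-2.3, 1.9, 7.1]
finger_gap: 0.003
```

Call:
send_rows(
  plan=[
    [[0, 4, 0.5, 0, 0, 0, 0], [0, 4, 0.5, 0, 0, 0, 0]],
  ],
)

```text
clock: 19.12
eef_pos: [0.5143, -0.1784, 0.0398]
eef_rot: [-0.001, 1.0, 0.002, 0.003]
wrist_force: [-0.2, 4.5, 7.1]
finger_gap: 0.003
```

Call:
send_rows(
  plan=[
    [[0, 3, 0.5, 0, 0, 0, 0], [0, 3, 0.5, 0, 0, 0, 0]],
  ],
)

```text
clock: 19.28
eef_pos: [0.5147, -0.1837, 0.0398]
eef_rot: [-0.002, 1.0, 0.001, 0.004]
wrist_force: [-1.0, 4.4, 6.6]
finger_gap: 0.005
```

Call:
send_rows(
  plan=[
    [[0, 0, -8, 0, 0, 0, 0], [0, 0, -25, 0, 0, 0, 0], [0, 0, -30, 0, 0, 0, 0], [-30, 20, -15, 0, 0, 0, 0], [-30, 25, 0, 0, 0, 0, 0]],
  ],
)

```text
clock: 19.7
eef_pos: [0.458, -0.2279, 0.1214]
eef_rot: [-0.001, 1.0, 0.004, 0.005]
wrist_force: [0.3, -0.5, -0.6]
finger_gap: 0.007
```

Call:
send_rows(
  plan=[
    [[-25, 30, 0, 0, 0, 0, 0], [-25, 30, 0, 0, 0, 0, 0], [-25, 30, 0, 0, 0, 0, 0], [-10, 30, 0, 0, 0, 0, 0], [0, 0, 0, 0, 0, 0, 0]],
  ],
)

```text
clock: 20.12
eef_pos: [0.3687, -0.3559, 0.126]
eef_rot: [0.003, 1.0, 0.005, 0.009]
wrist_force: [1.0, -0.6, -0.7]
finger_gap: 0.007
```

```bash
python3 - <<'E'
from h import *
im,d=grab('top','top4.png'); 
cv2.imwrite('pics/top4c.png',cv2.resize(im[185:235,205:285],None,fx=9,fy=9,interpolation=cv2.INTER_CUBIC))
g=cv2.cvtColor(im,cv2.COLOR_BGR2GRAY)
b=np.zeros_like(g,bool); b[198:222,245:273]=im.max(2)[198:222,245:273]<70
v,u=np.nonzero(b); print('inlay',onplane(u,v,.062).mean(0),b.sum()); print(g[210,240:284].tolist())
im,d=grab('scene','sc15.png')
E
```

```text
inlay [ 0.51505251 -0.17318215  0.062     ] 284
[116, 119, 117, 117, 114, 87, 165, 211, 211, 212, 212, 171, 65, 35, 40, 39, 36, 39, 38, 40, 36, 39, 40, 38, 36, 36, 41, 37, 37, 35, 53, 136, 210, 212, 212, 211, 210, 212, 195, 119, 108, 111, 118, 172]
```

View pics/top4c.png

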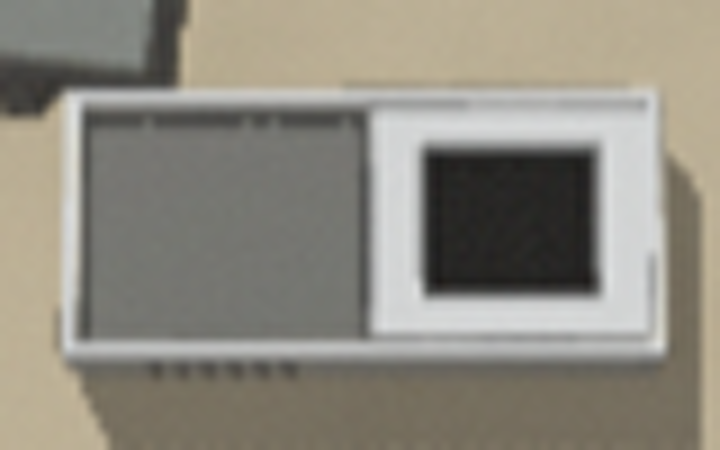

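View pics/sc15.png

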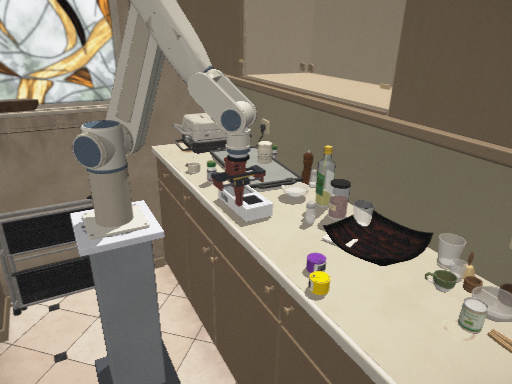

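```bash
python3 -c "
from workcell import robot
print(robot.sense()['wrist_force']); print(robot.sign_off())"
```

```text
[-0.73772355  1.13116277  0.87427472]
the job is handed in; nothing more can be done
None
```

I opened the scanner lid, stood the tin in the chamber with its label towards the reader window, let go and slid the lid shut. The job was handed in at about 20 s, with the arm clear of everything.

- **Lid opening:** I pressed with about 8–9 N and dragged until the sideways force jumped to about 6 N, which I took as the end stop.
- **Tin:** I gripped the bare-steel one and set it down in small steps. The force peaked at about 7 N when it touched the chamber floor. It stood upright, about 2 mm from the chamber centre.
- **Label direction:** I judged this from the pull tab, because I never saw the label itself. It is about 5° off facing the window squarely.
- **Lid shutting:** It ran onto its stop at about 4.5 N. The last top picture shows no gap at the chamber end. The picture puts the lid's travel between open and shut at 120.5 mm against the nominal 122 mm, within measuring error.
- **Other jars and dishes:** The last pictures show them standing, and I felt no contact with them. I did not measure their positions again.

One check disagreed with the description. The fingertips touched about 20 mm higher than the reported TCP implied. I confirmed this by force and in the pictures, and allowed for it in the grasp and the placing.

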